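# Put the tasting away

### The job

Clear up after the jam tasting: slide the wooden tasting paddle flat along the table out from under the stack of tins, leaving the three tins standing stacked behind the iron rail without handling them, and put the paddle, lying flat, and all the red-capped jars, standing upright, in the cabinet's drawer. Then push the drawer fully shut. Leave everything else where it stands.

Things in the scene. Friction and masses are not known exactly. Their poses are not given: they have to be found in the camera images.
- cabinet: Low wooden cabinet with one green-fronted drawer, fixed to the table ahead of the robot: 120 mm high, 330 wide (y), 250 deep. Origin on the table below the middle of its front edge; x points away from the robot, into it, y left. Its top is a roof over whatever part of the drawer is still inside. Three jars stand on top, their fronts 168 mm behind the front edge.
- drawer (a joint): Opening of the drawer in m: 0 shut, 0.2 fully open. It slides straight towards the robot (along -x of the cabinet), with about 1.5 N of friction plus light damping, and stays where it is left.
- drawer_floor (a point): Point on the top of the drawer's floor, 20 mm above the table; moves with the drawer (100 mm behind the cabinet's front edge when shut). Axes as the cabinet's. Inner space about it: x -0.101 (back of the front panel) to +0.124, y -0.142 to +0.142. Side and back walls rise 42 mm above the floor, the front panel (15 thick, 324 wide) 93 mm, that is 113 above the table.
- drawer_handle (a point): Middle of the drawer's brass bar handle: a level round bar, 12 mm diameter, 120 long along y, 88 mm above the table, its axis 45 mm in front of the front panel's face (gap 39 mm), on two 10 mm stems at y = +-54 mm. Axes as drawer_floor, 161 mm towards the robot from it.
- rail: Fixed dark iron stop rail on the left: a level bar along its y, 150 long, 12 thick in x, underside 15 and top 37 mm above the table, on two 12 mm feet at y = +-72 mm. Origin on the table under the bar's middle; x points away from the robot. The tins stand behind it (+x, 3 to 7 mm off); the board runs beneath it, so the rail holds the tins back when the board is drawn towards -x.
- board: Light wooden tasting paddle, 10 mm thick, 120 g, flat under the tins, which rest on it by friction only: blade 110 (x) by 56 (y); its handle, 28 wide, runs from the blade towards -x, out under the rail towards the robot, to x = -131 mm. Origin at the centre of the blade's underside, z up. Centre of mass at about x = -24 mm.
- board_handle (a point): Point on the paddle's handle 107 mm from the blade's centre (x = -107 mm in the board's frame), at mid thickness (5 mm above the underside).
- tin0: Square flat biscuit tin, 80 (x) by 76 (y) by 34 high, 65 g, painted blue with a silver lid band; origin at the centre of its underside, z up. Bottom tin of the stack of three, at the start standing on the board.
- tin1: Square flat biscuit tin, 80 (x) by 76 (y) by 34 high, 65 g, painted yellow with a silver lid band; origin at the centre of its underside, z up. Middle tin.
- tin2: Square flat biscuit tin, 80 (x) by 76 (y) by 34 high, 65 g, painted red with a silver lid band; origin at the centre of its underside, z up. Top tin.
- jar0: Opened jam jar with a bright red cap: round, 54 mm diameter, 75 high (the cap, 51 mm diameter, is the top 14), 150 to 300 g, stands on the table to the right of the cabinet; origin at the centre of its underside, z up. It may be absent.
- jar1: Opened jam jar with a bright red cap: round, 54 mm diameter, 75 high (the cap, 51 mm diameter, is the top 14), 150 to 300 g, stands on the table to the right of the cabinet; origin at the centre of its underside, z up. It may be absent.
- jar2: Opened jam jar with a bright red cap: round, 54 mm diameter, 75 high (the cap, 51 mm diameter, is the top 14), 150 to 300 g, stands on the table to the right of the cabinet; origin at the centre of its underside, z up. It may be absent.
- jar3: Opened jam jar with a bright red cap: round, 54 mm diameter, 75 high (the cap, 51 mm diameter, is the top 14), 150 to 300 g, stands on the table to the right of the cabinet; origin at the centre of its underside, z up. It may be absent.
- sealed_jar: Sealed jar of the same size as the jam jars (54 mm diameter, 75 high) but with a white cap and green filling, standing among them; origin at the centre of its underside. Not part of the job: leave it where it stands.
- sugar_pot: Blue pot with a white lid, 60 mm diameter, 68 high, standing among the jars; origin at the centre of its underside. Not part of the job: leave it where it stands.
- bowl: White bowl, 110 mm diameter, 45 high, on the far left; origin under its centre. Not part of the job: leave it where it stands.

How it is judged:
By the outcome, as a careful person would: the job done as asked, in the order asked, and still so for the second after the job is handed in, with the robot touching nothing.
Of jar0, jar1, jar2, jar3 only 2 to 4 are there at a start; the rules pass over those that are not, and their reading is None.
At some moment in a run one of jar0, jar1, jar2, jar3 may be knocked a few centimetres aside while the robot is not near it.
It also fails if it takes over 210 s, if anything falls off the work surface, if the arm or the gripper's body presses on something with over 40 N, if the wrist force passes 120 N, or if a joint passes its speed limit or range.

### The arm

A 6-joint arm with a two-finger parallel gripper is mounted at the origin on the work surface. World frame = base frame: x ahead of the robot, y to its left, z up, the work surface at z = 0. Lengths are in m, angles in rad, forces in N, time in s.
With the tool pointing down it reaches from about 0.25 to 0.725 m from the base axis. Payload 4 kg.
Tool frame: the origin (TCP) lies on the centre line of the jaws, within the pads' length; the fingertips stand 25 mm ahead of it and the grasp point (between the pads) lies 6 mm ahead of it; z points along the fingers, x is the direction in which the jaws open and shut, and the axes are right-handed (so a half turn about z gives the same grasp; the last joint's range is limited). The gripper opens to 85 mm and grips with 20 to 120 N. Pads are 22 mm wide; open, the fingers measure 114 mm over their backs; the gripper's body (76 mm by 85 mm) begins 54 mm behind the grasp point. The pads swing forward as they close: fully open they stand 13 mm farther back than shut.
Start: joints at [1.184, 0.241, 0.005, 1.335, 0, 1.571], TCP at [0.189, 0.463, 0.256] pointing down, gripper open.
Joint ranges: [-2.72, 2.72], [-1.05, 1.87], [-1.09, 1.28], [-1.99, 2.15], [-1.42, 1.44], [-3.14, 3.14]. Speed limits (rad/s): [2.79, 2.79, 3.14, 3.14, 3.14, 3.14].

### API

Orientations are given as a unit quaternion [x, y, z, w].
In Python, from workcell import bot, imaging, order gives the robot as it stands.
- The arm moves only by the tool carry_out, never from a script. Its argument "moves" is a list of rows, each a list of 5 numbers: the shift along the tool's x, y, z scaled (see below), then the turn about the tool's z scaled (see below), then the opening, from -1 (shut) to 1 (fully open). In form: [[tx, ty, tz, roll, hand], ...]. A call has 1 to 20 rows; each row is the pose to reach, as a shift and turn from the pose commanded when the call began, along the tool's axes at that moment; what a row does not reach only later rows make up. The controller multiplies each number of a shift by 0.1 m and each number of a turn by 90 degrees. A row lasts 1/10 s, in which the tool goes at most 50 mm and 8.59 degrees, less where a joint would pass 70% of its speed; a pose out of reach is approached as far as the arm can. A call with a number of a shift or a turn outside -1 to 1 is refused whole. A call with a gripper value outside its range is refused whole. The fingers move at their own pace and stop on an object; the grip force is fixed at half the most. Time passes only in rows, so rows that repeat a pose let the fingers close. It gives the time, the measured TCP pose, the force and the opening at its end, in the units of the state.
- bot.get_obs(): the state, without advancing time (a new reading comes with each control period).
- imaging.camera(name): name is "scene" or "side" or "wrist"; returns the picture (400x640x3 uint8, red, green, blue); there is no depth.
- imaging.camera_model(name): a dict with "fovy" (degrees; the focal length in pixels is half the picture's height over the tangent of half this angle, whatever the lens; pixels are square), "cx", "cy" (the principal point, pixels), "dist" ([k1, k2, p1, p2, k3] as OpenCV has them; the pictures are not rectified), "eye" and "rotation" of the camera in the world. Camera axes: x right, y up, looking along -z (the intrinsics and any distortion apply to the point x, -y, -z); pixel columns grow to the right and rows downward; lengths in m; the calibration is good to about 2 mm. A picture is of the moment at which its call begins: read the wrist's pose just before it. camera_model takes no time and is no camera call; for the wrist camera it gives the pose at the moment of the call.
- order.job_done(): hands the job in, once; it reports no verdict.
The state is a dict: "clock": time; "joint_pos": joint angles; "joint_vel": joint speeds; "tau": joint torques, N m; "eef_pos": TCP position; "tool_rot": TCP orientation; "ft_force": force on the tool from outside, world axes, zero at the start; "ft_torque": the same for the moment, N m; "grip_width": finger opening in m.
Only numpy, scipy, OpenCV 4.12 (cv2) and the standard library are available. Lean on these libraries where they do the work, as an engineer would, in place of code of your own. Each camera call takes 0.05 s, during which the arm holds its last target.

## Working session

There is one attempt and no reset: what is moved stays moved. The work goes in short steps, Python scripts to look and compute and a tool call to move; the robot and the scene stay as the last step left them, time stands still between calls to the robot, and variables do not carry over. Pictures are saved under pics/ and viewed, and the job is handed in when it is done.

Besides the shell and the picture viewer there is one more tool, called after "Emit:" in YAML: its name, and indented under it one key for each argument. carry_out: Moves the arm, as the interface text tells. Its arguments: {"type":"object","properties":{"moves":{"type":"array","items":{"type":"array","items":{"type":"number","minimum":-1,"maximum":1}}}},"required":["moves"]}

```bash
mkdir -p pics; ls; cat > h.py <<'E'
import numpy as np, cv2
from workcell import bot, imaging, order
from scipy.spatial.transform import Rotation as R
def snap(n,f):
    m=imaging.camera_model(n); im=imaging.camera(n); cv2.imwrite('pics/'+f+'.png',im[:,:,::-1]); np.savez('pics/'+f+'.npz',im=im,**{k:np.array(v) for k,v in m.items()}); return im,m
def load(f):
    d=dict(np.load('pics/'+f+'.npz')); return d.pop('im'),d
def KD(m):
    f=200/np.tan(np.radians(float(m['fovy']))/2); return np.array([[f,0,float(m['cx'])],[0,f,float(m['cy'])],[0,0,1]]),np.array(m['dist'],float)
def rot(m):
    r=np.array(m['rotation'],float); return r if r.shape==(3,3) else R.from_quat(r).as_matrix()
def ray(m,px):
    K,D=KD(m); p=cv2.undistortPoints(np.array(px,float).reshape(-1,1,2),K,D).reshape(-1,2)
    d=np.c_[p[:,0],-p[:,1],-np.ones(len(p))]@rot(m).T
    return np.array(m['eye'],float),d/np.linalg.norm(d,axis=1)[:,None]
def plane(m,px,z):
    e,d=ray(m,px); return e+d*((z-e[2])/d[:,2])[:,None]
def tri(m1,p1,m2,p2):
    e1,d1=ray(m1,[p1]);e2,d2=ray(m2,[p2]);d1=d1[0];d2=d2[0]
    s=np.linalg.lstsq(np.c_[d1,-d2],e2-e1,rcond=None)[0]
    a=e1+s[0]*d1;b=e2+s[1]*d2
    return (a+b)/2,np.linalg.norm(a-b)
def proj(m,X):
    K,D=KD(m); X=np.atleast_2d(X); c=(X-np.array(m['eye'],float))@rot(m); c=c*[1,-1,-1]
    return cv2.projectPoints(c,np.zeros(3),np.zeros(3),K,D)[0].reshape(-1,2)
def blobs(im,lo,hi,amin=60):
    hsv=cv2.cvtColor(im,cv2.COLOR_RGB2HSV); lo=np.array(lo);hi=np.array(hi)
    if lo[0]>hi[0]:
        k=cv2.inRange(hsv,lo,np.array([179,hi[1],hi[2]]))|cv2.inRange(hsv,np.array([0,lo[1],lo[2]]),hi)
    else: k=cv2.inRange(hsv,lo,hi)
    n,l,s,c=cv2.connectedComponentsWithStats(k)
    return [(c[i].round(1).tolist(),s[i].tolist()) for i in range(1,n) if s[i][4]>=amin],l
E
python3 - <<'E'
from h import *
for n in ['scene','side','wrist']:
    im,m=snap(n,n+'0'); print(n,m)
print(bot.get_obs())
E
```

```text
pics
scene {'fovy': 51.837172466863144, 'cx': 318.8243235811764, 'cy': 197.43896917533485, 'dist': array([-0.0593622,  0.       ,  0.       ,  0.       ,  0.       ]), 'eye': array([0.50540093, 0.89486974, 0.75673454]), 'rotation': array([-0.02219516,  0.42628802,  0.90299372, -0.04886954])}
side {'fovy': 42.861307074804124, 'cx': 322.57125987683105, 'cy': 194.430269687531, 'dist': array([-0.09615266,  0.        ,  0.        ,  0.        ,  0.        ]), 'eye': array([ 0.02282036, -0.83873862,  0.89458059]), 'rotation': array([ 0.42510996, -0.12380158, -0.23897984,  0.86420098])}
wrist {'fovy': 70.02844939861049, 'cx': 321.3975718301249, 'cy': 199.73691944604985, 'dist': array([-0.05191659,  0.        ,  0.        ,  0.        ,  0.        ]), 'eye': array([0.11503654, 0.49259309, 0.37354855]), 'rotation': array([-0.12901795, -0.08544913,  0.55132185,  0.81981524])}
{'clock': 0.15, 'joint_pos': array([1.18398607e+00, 2.41251590e-01, 4.04049876e-03, 1.33519634e+00,
       3.04179038e-05, 1.57077099e+00]), 'joint_vel': array([ 0.00023234, -0.00034482,  0.00279255, -0.00030058,  0.00167904,
       -0.00217757]), 'tau': array([-9.11543566e-05, -3.72634470e+01,  2.52639484e+01,  1.23642763e-02,
       -2.69444354e-05,  1.72777828e-05]), 'eef_pos': array([0.18844646, 0.46265953, 0.2556142 ]), 'tool_rot': array([ 8.29822852e-01,  5.58026329e-01, -6.76963575e-04,  4.36881386e-04]), 'ft_force': array([ 0.81156024, -0.58875235, -0.27489677]), 'ft_torque': array([-0.04089541, -0.01020755,  0.00387949]), 'grip_width': 0.08558039521214283}
```

View pics/scene0.png

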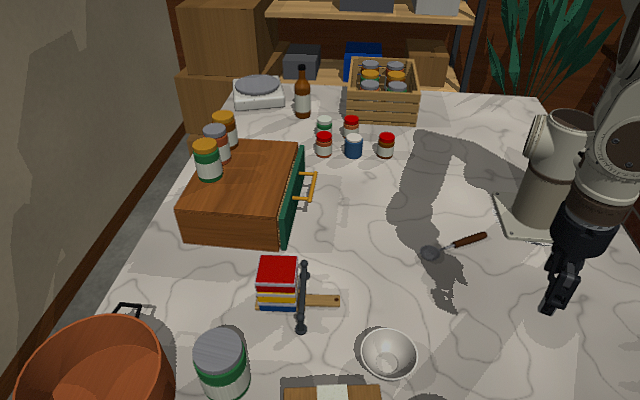

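View pics/side0.png

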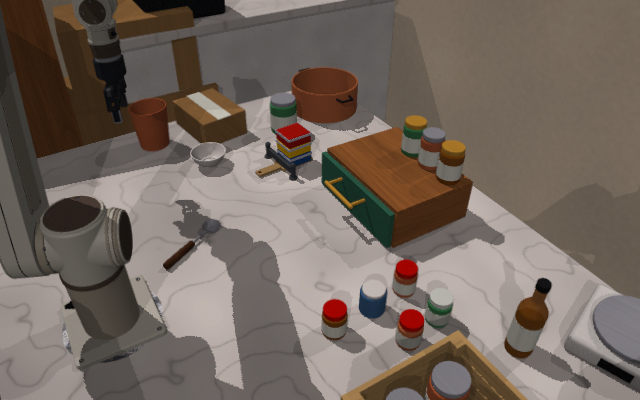

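View pics/wrist0.png

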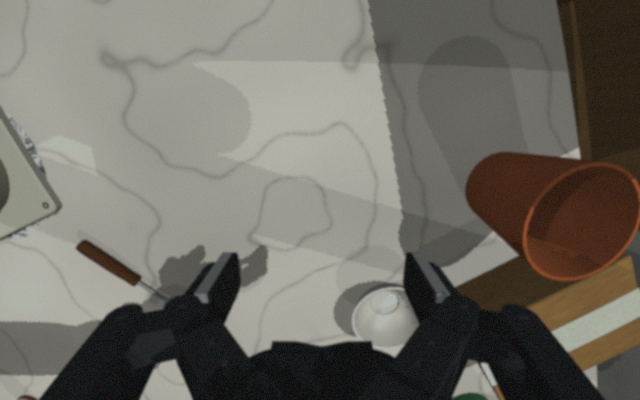

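```bash
python3 - <<'E'
from h import *
for n in ['scene0','side0']:
    im,m=load(n)
    print(n,'red');[print(b) for b in blobs(im,[172,170,110],[6,255,255],40)[0]]
    print('green');[print(b) for b in blobs(im,[70,100,20],[95,255,120],60)[0]]
    print('brass');[print(b) for b in blobs(im,[15,120,120],[28,255,255],30)[0]]
im,m=load('scene0'); a=cv2.resize(im[230:350,170:370],None,fx=4,fy=4,interpolation=2); cv2.imwrite('pics/c1.png',a[:,:,::-1])
im,m=load('side0'); a=cv2.resize(im[110:250,240:480],None,fx=3.3,fy=3.3,interpolation=2); cv2.imwrite('pics/c2.png',a[:,:,::-1])
im,m=load('scene0'); a=cv2.resize(im[105:265,170:410],None,fx=3.3,fy=3.3,interpolation=2); cv2.imwrite('pics/c3.png',a[:,:,::-1])
E
```

```text
scene0 red
([351.4, 118.7], [344, 115, 15, 10, 100])
([323.9, 135.3], [317, 131, 15, 11, 114])
([386.9, 136.6], [380, 132, 15, 11, 116])
([276.4, 268.8], [256, 255, 41, 28, 996])
green
([514.1, 31.3], [501, 0, 28, 87, 1175])
([566.7, 33.3], [531, 0, 91, 90, 3423])
([496.0, 66.7], [487, 38, 18, 57, 386])
([291.1, 199.1], [279, 145, 26, 105, 1110])
brass
([354.3, 12.8], [265, 0, 209, 25, 2170])
([465.4, 7.9], [460, 0, 15, 17, 99])
([369.3, 80.2], [308, 57, 149, 38, 929])
([451.8, 76.4], [446, 66, 14, 21, 114])
([370.0, 72.6], [362, 69, 17, 9, 103])
([396.1, 73.8], [388, 71, 17, 7, 100])
([286.6, 80.4], [280, 76, 17, 7, 54])
([221.9, 114.8], [212, 110, 21, 11, 185])
([203.8, 143.6], [192, 137, 25, 14, 255])
([307.8, 186.5], [292, 171, 25, 31, 210])
([274.7, 292.6], [257, 292, 38, 2, 52])
([321.7, 299.8], [305, 295, 35, 11, 330])
([274.8, 299.8], [255, 297, 41, 12, 216])
([357.9, 391.4], [352, 386, 14, 14, 98])
([298.8, 393.3], [285, 388, 31, 12, 312])
side0 red
([292.6, 130.8], [277, 123, 33, 17, 303])
([406.6, 267.4], [396, 260, 22, 16, 274])
([334.4, 308.4], [323, 300, 24, 18, 344])
([411.4, 318.7], [399, 309, 25, 20, 375])
green
([360.8, 200.9], [322, 152, 72, 95, 2223])
brass
([134.1, 16.1], [116, 9, 39, 14, 194])
([228.5, 106.0], [216, 93, 27, 21, 125])
([201.0, 114.4], [188, 105, 29, 20, 236])
([415.7, 120.2], [405, 115, 22, 11, 191])
([453.4, 145.8], [442, 140, 24, 13, 234])
([268.5, 168.6], [256, 164, 25, 11, 104])
([340.2, 193.1], [325, 177, 40, 30, 174])
([431.1, 366.0], [341, 331, 186, 69, 1220])
```

View pics/c1.png

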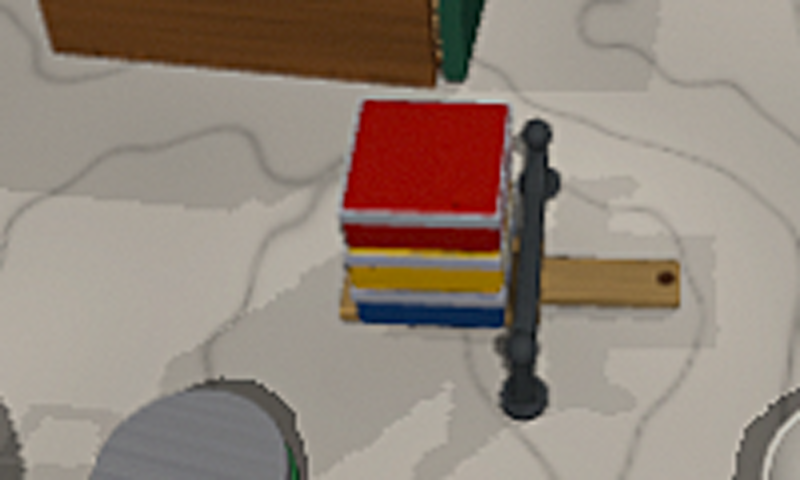

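View pics/c2.png

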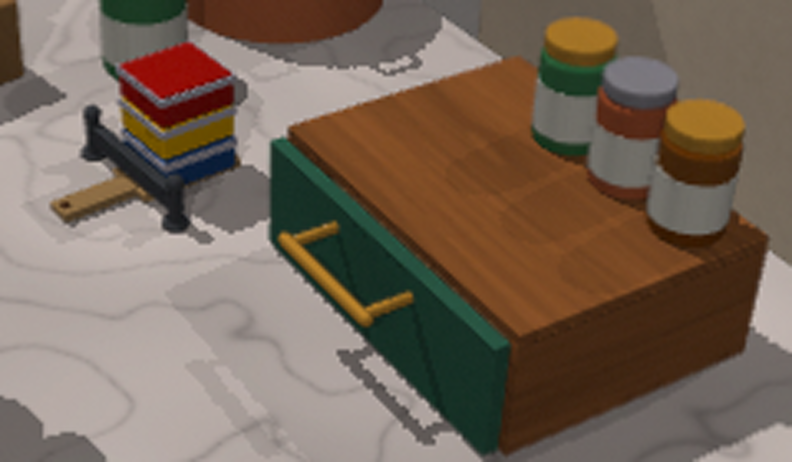

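View pics/c3.png

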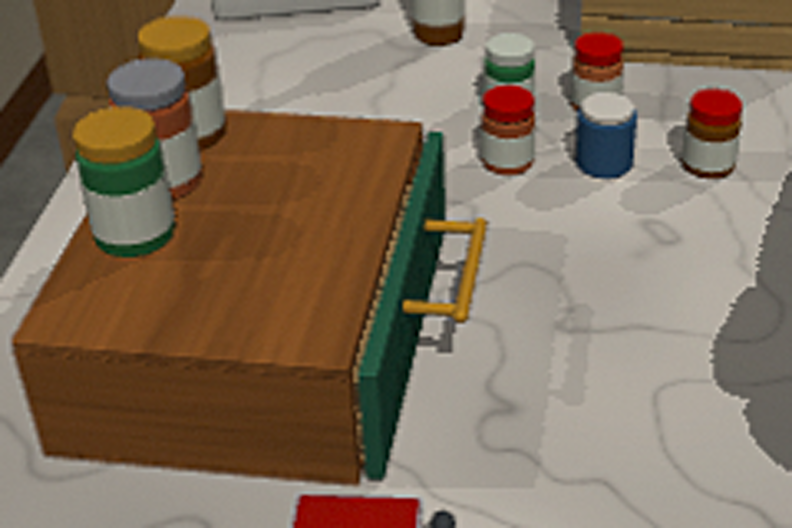

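```bash
python3 - <<'E'
from h import *
i1,m1=load('scene0');i2,m2=load('side0')
c1=lambda x,y:(170+x/4,230+y/4); c2=lambda x,y:(240+x/3.3,110+y/3.3); c3=lambda x,y:(170+x/3.3,105+y/3.3)
def T(n,a,b):
    p,e=tri(m1,a,m2,b); print(n,p.round(4),'gap',round(e,4))
T('jarA',(323.9,135.3),(406.6,267.4));T('jarB',(351.4,118.7),(411.4,318.7));T('jarC',(386.9,136.6),(334.4,308.4))
T('tin2',(276.4,268.8),(292.6,130.8))
T('h right',c3(480,222),c2(368,320));T('h left',c3(460,316),c2(287,238))
T('board end R',c1(679,262),c2(70,220));T('board end L',c1(679,306),c2(52,205))
T('rail L ball',c1(523,392),c2(93,114)); T('rail R ball',c1(537,132),c2(174,184))
T('front TR',c3(438,135),c2(507,345));T('front TL',c3(368,375),c2(280,140))
print('foot',plane(m1,[c3(373,478)],0.02))
print('cab front edge top',plane(m1,[c3(421,122),c3(353,372),c3(17,345)],0.12),plane(m2,[c2(520,335),c2(290,130),c2(765,235)],.12))
for n,a in [('bluepot',c3(606,107)),('white',c3(510,50))]: print(n,plane(m1,[a],.07))
print(plane(m2,[(374,290),(440,299)],.07))
print('tin2 top corners',plane(m1,[c1(362,101),c1(510,103),c1(499,214),c1(342,212)],.112))
print('board edges', plane(m1,[c1(545,259),c1(679,262),c1(545,302),c1(679,304),c1(342,308)],.01))
E
```

```text
jarA [ 0.6115 -0.25    0.0699] gap 0.0006
jarB [ 0.5285 -0.3701  0.07  ] gap 0.0008
jarC [ 0.4091 -0.2658  0.0691] gap 0.0
tin2 [0.6492 0.3517 0.1094] gap 0.0024
h right [ 0.6129 -0.0227  0.0867] gap 0.0007
h left [0.6149 0.1001 0.0862] gap 0.0019
board end R [0.5199 0.322  0.0022] gap 0.0025
board end L [0.5169 0.352  0.0023] gap 0.0006
rail L ball [0.5953 0.4315 0.0318] gap 0.01
rail R ball [0.6042 0.2719 0.0433] gap 0.0018
front TR [ 0.6645 -0.1221  0.1087] gap 0.0073
front TL [0.6679 0.1986 0.1091] gap 0.0022
foot [[0.66546217 0.21470357 0.02      ]]
cab front edge top [[ 0.67613035 -0.1204      0.12      ]
 [ 0.67504097  0.2091845   0.12      ]
 [ 0.92026421  0.2076288   0.12      ]] [[ 0.67500617 -0.12716771  0.12      ]
 [ 0.67598268  0.19375533  0.12      ]
 [ 0.9219219  -0.12750198  0.12      ]]
bluepot [[ 0.51543029 -0.24701802  0.07      ]]
white [[ 0.6187891  -0.34914674  0.07      ]]
[[ 0.50888964 -0.26720897  0.07      ]
 [ 0.61440471 -0.36062284  0.07      ]]
tin2 top corners [[0.69005247 0.32027164 0.112     ]
 [0.61225116 0.31302483 0.112     ]
 [0.60687952 0.38646195 0.112     ]
 [0.6840847  0.39389431 0.112     ]]
board edges [[0.59275197 0.33443232 0.01      ]
 [0.51854514 0.32842896 0.01      ]
 [0.58902048 0.36290721 0.01      ]
 [0.51660758 0.35635684 0.01      ]
 [0.69776762 0.37907109 0.01      ]]
```

```bash
cat >> h.py <<'E'
def plan(x,y,z,yaw=None):
    o=bot.get_obs(); Rm=R.from_quat(o['tool_rot']).as_matrix(); p=o['eef_pos']
    d=Rm.T@(np.array([x,y,z])-p)
    a=np.degrees(np.arctan2(Rm[1,0],Rm[0,0])); s='pos %s yawx %.2f q6 %.2f tilt %.2f shift(0.1m) %s'%(p.round(4),a,o['joint_pos'][5],np.degrees(np.arccos(-Rm[2,2])),(d*10).round(3))
    if yaw is not None: s+=' roll %.3f'%(-(((yaw-a)+90)%180-90)/90)
    print(s); print('clock %.2f F %s w %.4f'%(o['clock'],np.round(o['ft_force'],1),o['grip_width']))
E
python3 - <<'E'
from h import *
plan(.54,.344,.15,94.9)
o=bot.get_obs();Rm=R.from_quat(o['tool_rot']).as_matrix();m=imaging.camera_model('wrist')
print('cam in tool',Rm.T@(m['eye']-o['eef_pos']),Rm.T@rot(m))
E
```

```text
pos [0.1884 0.4627 0.2556] yawx 67.84 q6 1.57 tilt 0.09 shift(0.1m) [0.229 3.703 1.056] roll -0.301
clock 0.15 F [ 0.8 -0.6 -0.3] w 0.0856
cam in tool [-1.10618758e-04 -7.92818010e-02 -1.18045413e-01] [[ 9.99999919e-01  1.97197373e-04  3.51837337e-04]
 [ 2.95340027e-04 -9.52098655e-01 -3.05790883e-01]
 [ 2.74682697e-04  3.05790962e-01 -9.52098636e-01]]
```

Emit:
carry_out:
  moves:
    - [0.03, 0.5, 0, 0, 0.1]
    - [0.06, 0.92, 0, 0, 0.1]
    - [0.06, 0.92, 0, 0, 0.1]

```text
clock: 0.45
eef_pos: [0.2797, 0.4324, 0.2558]
tool_rot: [0.831, 0.556, 0.0, 0.001]
ft_force: [-0.7, -0.1, 1.8]
grip_width: 0.0471
```

Emit:
carry_out:
  moves:
    - [0.03, 0.5, 0, 0, 0.1]
    - [0.06, 0.92, 0.2, 0, 0.1]
    - [0.06, 0.92, 0.2, 0, 0.1]

```text
clock: 0.75
eef_pos: [0.3663, 0.4024, 0.2334]
tool_rot: [0.831, 0.556, -0.002, 0.001]
ft_force: [-1.1, 0.7, -0.4]
grip_width: 0.0468
```

Emit:
carry_out:
  moves:
    - [0.03, 0.5, 0.3, -0.09, 0.1]
    - [0.06, 0.92, 0.4, -0.18, 0.1]
    - [0.06, 0.92, 0.4, -0.27, 0.1]
    - [0.06, 0.92, 0.4, -0.3, 0.1]
    - [0.06, 0.92, 0.4, -0.3, 0.1]

```text
clock: 1.25
eef_pos: [0.4504, 0.3756, 0.1957]
tool_rot: [0.677, 0.736, -0.001, -0.0]
ft_force: [-0.5, 0.9, 0.4]
grip_width: 0.0469
```

```bash
python3 - <<'E'
from h import *
plan(.5415,.3444,.03,94.9)
im,m=snap('wrist','w1'); snap('scene','s1')
E
```

```text
pos [0.4504 0.3756 0.1957] yawx 94.82 q6 0.61 tilt 0.10 shift(0.1m) [-0.387  0.884  1.655] roll -0.001
clock 1.25 F [-0.5  0.9  0.4] w 0.0469
```

View pics/w1.png

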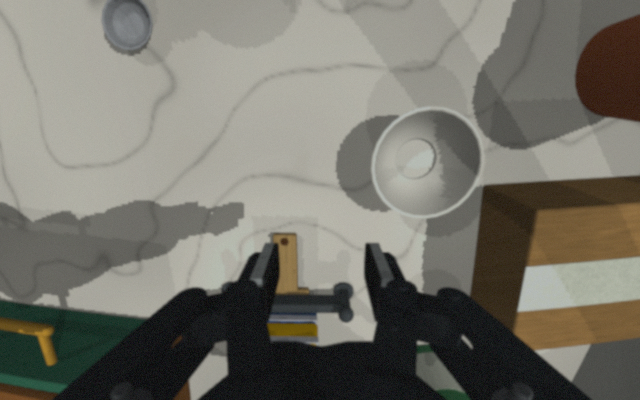

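```bash
python3 - <<'E'
from h import *
im,m=load('w1')
a=cv2.resize(im[220:350,240:370],None,fx=5,fy=5,interpolation=2); cv2.imwrite('pics/c4.png',a[:,:,::-1])
b,l=blobs(im,[12,90,90],[28,255,255],100); print(b)
k=(l>0)
for r in range(236,290,8):
    xs=np.where(k[r,265:305])[0]+265; print(r,xs.min(),xs.max(),plane(m,[(xs.min()-.5,r),(xs.max()+.5,r)],.01)[:,:2].round(4).tolist())
for c in (278,285,292):
    ys=np.where(k[225:260,c])[0]+225; print(plane(m,[(c,ys.min()-.5)],.01))
E
```

```text
[([585.6, 233.9], [527, 202, 113, 64, 5786]), ([287.4, 264.7], [273, 234, 36, 60, 1126]), ([578.8, 324.9], [514, 300, 126, 50, 4584]), ([35.1, 338.0], [0, 322, 56, 44, 720]), ([293.2, 329.6], [269, 324, 48, 13, 573]), ([13.7, 396.6], [0, 392, 39, 8, 185])]
236 273 295 [[0.5174, 0.3242], [0.5151, 0.3509]]
244 278 295 [[0.5272, 0.3303], [0.5254, 0.3515]]
252 279 295 [[0.5377, 0.3319], [0.5359, 0.3521]]
260 279 296 [[0.5485, 0.3323], [0.5466, 0.3539]]
268 280 296 [[0.5594, 0.3339], [0.5576, 0.3545]]
276 280 296 [[0.5706, 0.3343], [0.5688, 0.3551]]
284 278 296 [[0.5823, 0.3322], [0.5803, 0.3557]]
[[0.51365339 0.33045315 0.01      ]]
[[0.51295375 0.3385842  0.01      ]]
[[0.51225754 0.346707   0.01      ]]
```

View pics/c4.png

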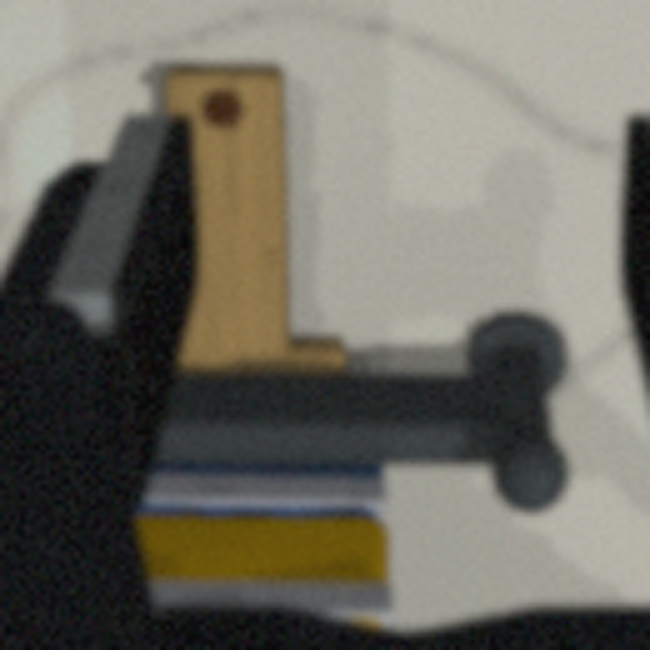

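Emit:
carry_out:
  moves:
    - [-0.2, 0.4, 0.3, 0, 0.1]
    - [-0.43, 0.86, 0.6, 0, 0.1]
    - [-0.43, 0.86, 0.9, 0, 0.1]
    - [-0.43, 0.86, 1.0, 0, 0.1]
    - [-0.43, 0.86, 1.0, 0, 0.1]

```text
clock: 1.85
eef_pos: [0.5381, 0.3395, 0.0941]
tool_rot: [0.677, 0.736, -0.003, -0.001]
ft_force: [-0.8, -0.3, 0.6]
grip_width: 0.0469
```

```bash
python3 - <<'E'
from h import *
plan(.54,.340,.03,94.7)
im,m=snap('wrist','w2')
E
```

```text
pos [0.5381 0.3395 0.0941] yawx 94.84 q6 0.48 tilt 0.33 shift(0.1m) [0.005 0.023 0.641] roll 0.002
clock 1.85 F [-0.8 -0.3  0.6] w 0.0469
```

View pics/w2.png

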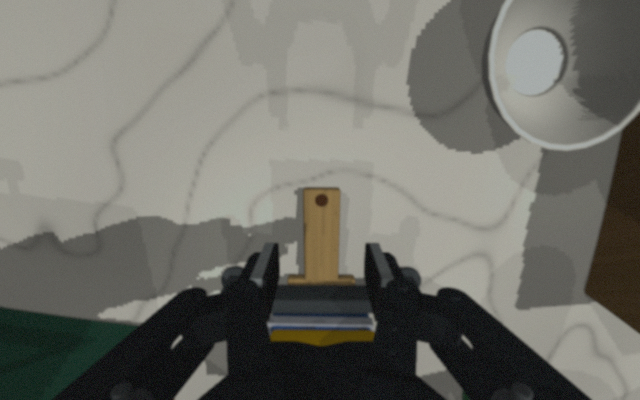

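Emit:
carry_out:
  moves:
    - [0.0, 0.02, 0.2, 0, 0.1]
    - [0.0, 0.02, 0.4, 0, 0.1]
    - [0.0, 0.02, 0.5, 0, 0.1]
    - [0.0, 0.02, 0.55, 0, 0.1]
    - [0.0, 0.02, 0.6, 0, 0.1]
    - [0.0, 0.02, 0.62, 0, 0.1]
    - [0.0, 0.02, 0.64, 0, 0.1]
    - [0.0, 0.02, 0.64, 0, 0.1]

```text
clock: 2.7
eef_pos: [0.5425, 0.3402, 0.0325]
tool_rot: [0.677, 0.736, 0.0, 0.0]
ft_force: [-0.3, 0.3, -0.0]
grip_width: 0.0471
```

```bash
python3 - <<'E'
from h import *
im,m=load('w2');print(plane(m,[(305,188),(340,188),(321,200)],.01))
plan(.54,.340,.03,94.7)
im,m=snap('wrist','w3')
E
```

```text
[[0.51538231 0.32555034 0.01      ]
 [0.51320592 0.35117497 0.01      ]
 [0.5236027  0.33803947 0.01      ]]
pos [0.5425 0.3402 0.0325] yawx 94.83 q6 0.48 tilt 0.02 shift(0.1m) [-0.    -0.025  0.025] roll 0.001
clock 2.70 F [-0.3  0.3 -0. ] w 0.0471
```

View pics/w3.png

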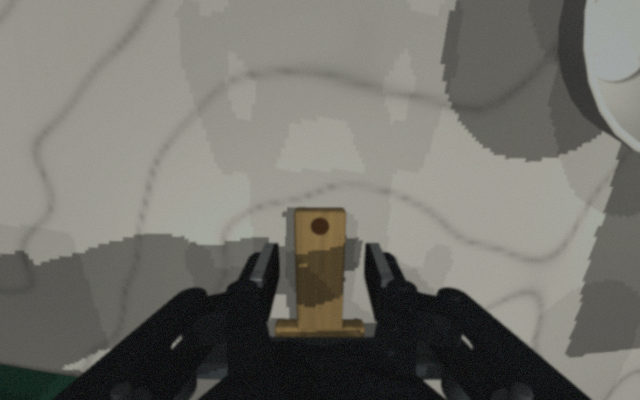

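Emit:
carry_out:
  moves:
    - [0, -0.01, 0.03, 0, 0.1]
    - [0, -0.01, 0.03, 0, -0.2]
    - [0, -0.01, 0.03, 0, -0.5]
    - [0, -0.01, 0.03, 0, -1]
    - [0, -0.01, 0.03, 0, -1]
    - [0, -0.01, 0.03, 0, -1]

```text
clock: 3.35
eef_pos: [0.5412, 0.3399, 0.0295]
tool_rot: [0.677, 0.736, -0.0, 0.0]
ft_force: [-1.5, -0.6, 2.6]
grip_width: 0.0253
```

```bash
python3 - <<'E'
from h import *
plan(.54,.340,.03,94.7)
im,m=snap('wrist','w4'); snap('scene','s4')
E
```

```text
pos [0.5412 0.3399 0.0295] yawx 94.83 q6 0.48 tilt 0.02 shift(0.1m) [ 0.002 -0.012 -0.005] roll 0.001
clock 3.35 F [-1.5 -0.6  2.6] w 0.0253
```

View pics/w4.png

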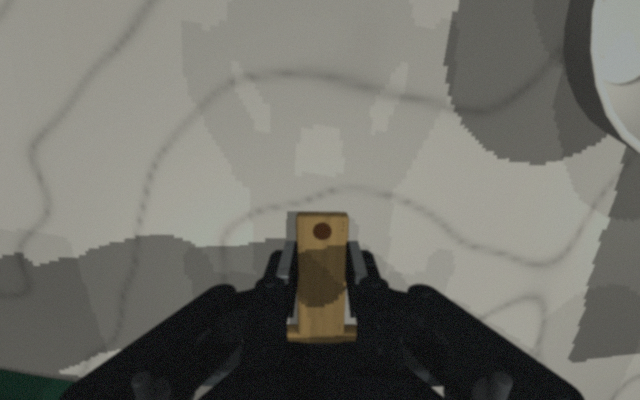

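Emit:
carry_out:
  moves:
    - [0, -0.03, 0, 0, -1]
    - [0, -0.06, 0, 0, -1]
    - [0, -0.1, 0, 0, -1]
    - [0, -0.15, 0, 0, -1]
    - [0, -0.22, 0, 0, -1]
    - [0, -0.32, 0, 0, -1]
    - [0, -0.45, 0, 0, -1]
    - [0, -0.6, 0, 0, -1]
    - [0, -0.8, 0, 0, -1]
    - [0, -1.0, 0, 0, -1]

```text
clock: 4.45
eef_pos: [0.4405, 0.3315, 0.0294]
tool_rot: [0.677, 0.736, 0.0, -0.0]
ft_force: [2.3, 1.4, 0.9]
grip_width: 0.0253
```

Emit:
carry_out:
  moves:
    - [0, -0.2, 0, 0, -1]
    - [0, -0.4, 0, 0, -1]
    - [0, -0.5, 0, 0, -1]
    - [0, -0.5, 0, 0, -1]
    - [0, -0.5, 0, 0, -1]

```text
clock: 4.95
eef_pos: [0.3894, 0.327, 0.0294]
tool_rot: [0.676, 0.737, -0.002, -0.002]
ft_force: [-6.4, -0.2, 7.9]
grip_width: 0.0255
```

```bash
python3 - <<'E'
from h import *
plan(.54,.340,.03,94.7)
im,m=snap('scene','s5'); im2,_=snap('side','sd5')
a=np.hstack([cv2.resize(im[180:360,220:400],(390,390)),cv2.resize(im2[80:240,210:370],(390,390))]); cv2.imwrite('pics/c5.png',a[:,:,::-1])
E
```

```text
pos [0.3894 0.327  0.0294] yawx 94.90 q6 0.61 tilt 0.28 shift(0.1m) [ 1.000e-03  1.511e+00 -1.400e-02] roll 0.002
clock 4.95 F [-6.4 -0.2  7.9] w 0.0255
```

View pics/c5.png

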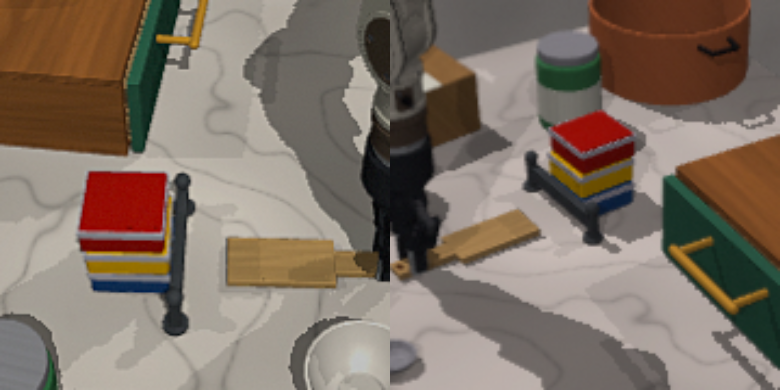

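Emit:
carry_out:
  moves:
    - [0, 0, 0, 0, 0.1]
    - [0, 0, 0, 0, 0.2]
    - [0, 0, -0.2, 0, 0.2]
    - [0, 0, -0.6, 0, 0.0]
    - [0, 0, -1.0, 0, 0.0]
    - [0, 0, -1.0, 0, 0.0]

```text
clock: 5.65
eef_pos: [0.3954, 0.33, 0.1347]
tool_rot: [0.677, 0.736, 0.005, 0.001]
ft_force: [0.1, -0.0, -0.8]
grip_width: 0.0425
```

Emit:
carry_out:
  moves:
    - [-0.4, 0.25, -0.2, 0, 0.0]
    - [-0.8, 0.5, -0.4, 0, 0.0]
    - [-1.0, 0.6, -0.5, 0, 0.0]

```text
clock: 5.95
eef_pos: [0.4624, 0.231, 0.1803]
tool_rot: [0.677, 0.736, 0.001, 0.001]
ft_force: [0.1, 0.8, -0.1]
grip_width: 0.0428
```

Emit:
carry_out:
  moves:
    - [-0.3, 0.2, 0, 0.09, 0.0]
    - [-0.6, 0.4, 0, 0.18, 0.0]
    - [-1.0, 0.6, 0, 0.27, 0.0]
    - [-1.0, 0.6, 0, 0.36, 0.0]
    - [-1.0, 0.6, 0, 0.45, 0.0]
    - [-1.0, 0.6, 0, 0.54, 0.0]
    - [-1.0, 0.6, 0, 0.63, 0.0]
    - [-1.0, 0.6, 0, 0.72, 0.0]
    - [-1.0, 0.6, 0, 0.81, 0.0]
    - [-1.0, 0.6, 0, 0.9, 0.0]
    - [-1.0, 0.6, 0, 0.99, 0.0]
    - [-1.0, 0.6, 0, 1.0, 0.0]

```text
clock: 7.15
eef_pos: [0.5283, 0.138, 0.1784]
tool_rot: [0.999, 0.042, -0.001, 0.0]
ft_force: [0.8, -0.4, 0.4]
grip_width: 0.0423
```

```bash
python3 - <<'E'
from h import *
plan(.614,.039,.16,0)
im,m=snap('wrist','w6');im,m=snap('scene','s6');im,m=snap('side','sd6');
E
```

```text
pos [0.5283 0.138  0.1784] yawx 4.79 q6 1.74 tilt 0.07 shift(0.1m) [0.772 1.058 0.183] roll 0.053
clock 7.15 F [ 0.8 -0.4  0.4] w 0.0423
```

View pics/w6.png

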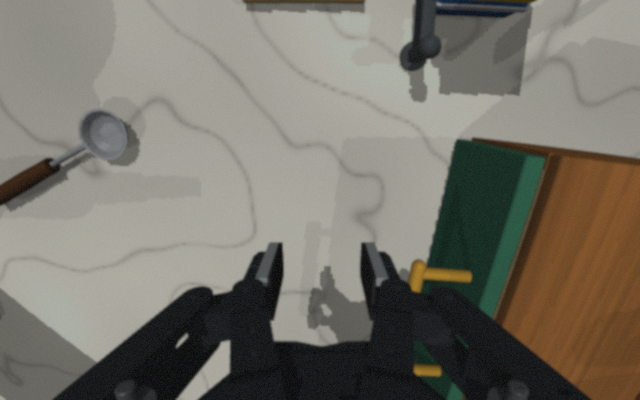

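View pics/s6.png

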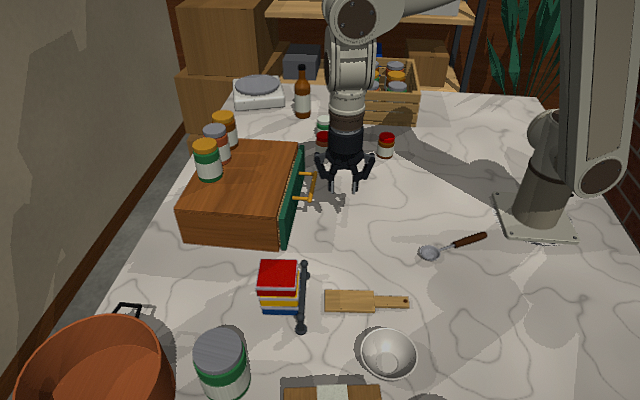

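```bash
python3 - <<'E'
from h import *
im,m=load('w6')
a=cv2.resize(im[130:400,400:640],None,fx=2.2,fy=2.2,interpolation=2); cv2.imwrite('pics/c6.png',a[:,:,::-1])
im2,m2=load('s6')
a=cv2.resize(im2[140:260,250:350],None,fx=5,fy=5,interpolation=2); cv2.imwrite('pics/c7.png',a[:,:,::-1])
E
```

```text
(no output)
```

View pics/c6.png

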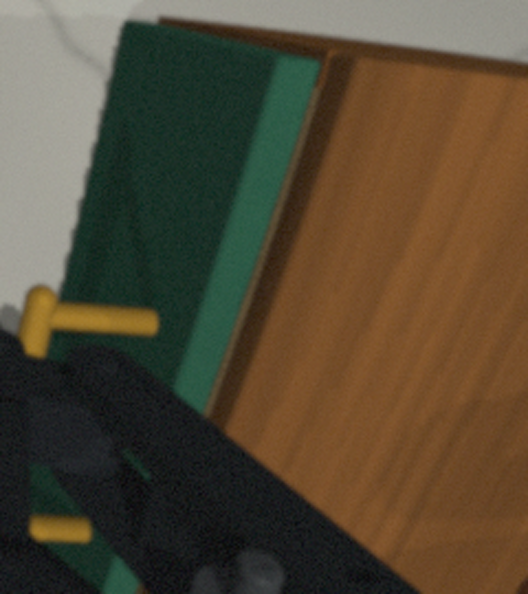

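View pics/c7.png

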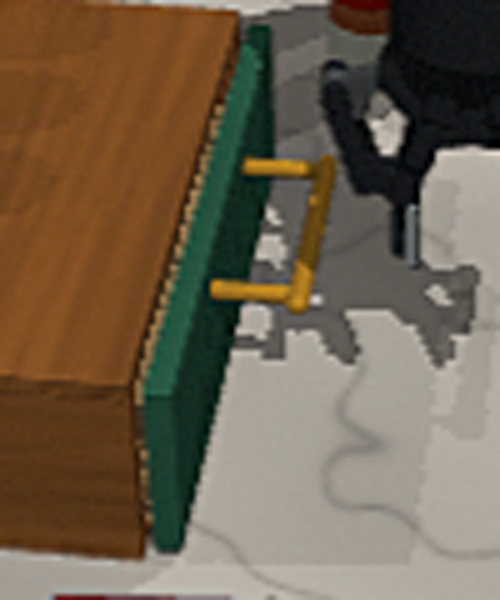

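```bash
python3 - <<'E'
from h import *
im,m=load('w6'); im2,m2=load('s6')
w=lambda x,y:(400+x/2.2,130+y/2.2); s=lambda x,y:(250+x/5,140+y/5)
print('bar left end',tri(m,w(41,296),m2,s(298,300)))
P=plane(m,[w(278,58),w(175,388),w(104,592),w(320,62),w(208,412)],.113); print(P.round(4))
d=P[0]-P[2]; print('yaw',np.degrees(np.arctan2(-d[0],d[1])))
print('stem at panel', tri(m,w(157,322),m2,s(216,287)), tri(m,w(90,530),m2,s(247,165)))
P=plane(m2,[s(148,395),s(248,55),s(172,395),s(262,65)],.113);print(P.round(4))
print(plane(m,[w(24,345),w(52,345)],.088))
E
```

```text
bar left end (array([0.6133275 , 0.09830956, 0.08620333]), np.float64(0.001271870630026944))
[[ 0.6582  0.199   0.113 ]
 [ 0.6572  0.0801  0.113 ]
 [ 0.6564 -0.0237  0.113 ]
 [ 0.672   0.1991  0.113 ]
 [ 0.6727  0.0703  0.113 ]]
yaw -0.47361964738415635
stem at panel (array([0.65744415, 0.09374068, 0.08931366]), np.float64(0.003124592801326937)) (array([ 0.65659289, -0.01406538,  0.08871633]), np.float64(0.0032552776859981498))
[[ 0.67    0.2053  0.113 ]
 [ 0.6651 -0.0841  0.113 ]
 [ 0.659   0.2041  0.113 ]
 [ 0.6557 -0.0747  0.113 ]]
[[0.60949796 0.07763944 0.088     ]
 [0.62056106 0.07843453 0.088     ]]
```

Emit:
carry_out:
  moves:
    - [0.3, 0.4, 0.0, 0.03, -0.05]
    - [0.6, 0.8, 0.1, 0.06, -0.05]
    - [0.778, 0.948, 0.2, 0.06, -0.05]
    - [0.778, 0.948, 0.2, 0.06, -0.05]
    - [0.778, 0.948, 0.2, 0.06, -0.05]

```text
clock: 7.8
eef_pos: [0.6135, 0.0499, 0.1583]
tool_rot: [1.0, -0.005, -0.001, -0.0]
ft_force: [0.1, 0.1, 0.5]
grip_width: 0.0409
```

```bash
python3 - <<'E'
from h import *
plan(.6137,.045,.094,-.5)
im,m=snap('wrist','w7')
E
```

```text
pos [0.6135 0.0499 0.1583] yawx -0.55 q6 1.66 tilt 0.12 shift(0.1m) [0.004 0.049 0.643] roll -0.001
clock 7.80 F [0.1 0.1 0.5] w 0.0409
```

View pics/w7.png

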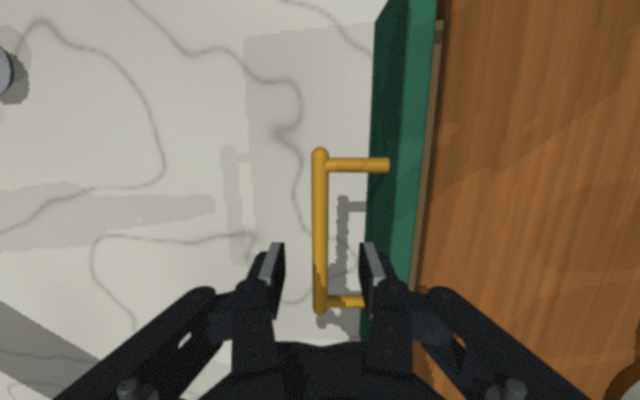

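Emit:
carry_out:
  moves:
    - [0, 0.05, 0.2, 0, -0.05]
    - [0, 0.05, 0.4, 0, -0.05]
    - [0, 0.05, 0.55, 0, -0.05]
    - [0, 0.05, 0.64, 0, -0.05]
    - [0, 0.05, 0.64, 0, -0.05]
    - [0, 0.05, 0.64, 0, -0.5]
    - [0, 0.05, 0.64, 0, -1]
    - [0, 0.05, 0.64, 0, -1]
    - [0, 0.05, 0.64, 0, -1]
    - [0, 0.05, 0.64, 0, -1]

```text
clock: 8.85
eef_pos: [0.6145, 0.0458, 0.0967]
tool_rot: [1.0, -0.005, 0.001, -0.0]
ft_force: [-2.1, 1.8, 5.6]
grip_width: 0.0097
```

Emit:
carry_out:
  moves:
    - [-0.05, 0, 0, 0, -1]
    - [-0.12, 0, 0, 0, -1]
    - [-0.2, 0, 0, 0, -1]
    - [-0.3, 0, 0, 0, -1]
    - [-0.4, 0, 0, 0, -1]
    - [-0.5, 0, 0, 0, -1]
    - [-0.6, 0, 0, 0, -1]
    - [-0.7, 0, 0, 0, -1]
    - [-0.8, 0, 0, 0, -1]
    - [-0.9, 0, 0, 0, -1]
    - [-1.0, 0, 0, 0, -1]

```text
clock: 9.95
eef_pos: [0.5148, 0.0469, 0.0966]
tool_rot: [1.0, -0.005, 0.002, -0.001]
ft_force: [1.6, 2.2, 6.2]
grip_width: 0.0099
```

Emit:
carry_out:
  moves:
    - [-0.1, 0, 0, 0, -1]
    - [-0.2, 0, 0, 0, -1]
    - [-0.3, 0, 0, 0, -1]
    - [-0.4, 0, 0, 0, -1]
    - [-0.5, 0, 0, 0, -1]
    - [-0.6, 0, 0, 0, -1]
    - [-0.7, 0, 0, 0, -1]
    - [-0.8, 0, 0, 0, -1]
    - [-0.9, 0, 0, 0, -1]
    - [-0.94, 0, 0, 0, -1]
    - [-0.97, 0, 0, 0, -1]
    - [-0.97, 0, 0, 0, -1]
    - [-0.97, 0, 0, 0, -1]

```text
clock: 11.25
eef_pos: [0.4175, 0.048, 0.0966]
tool_rot: [1.0, -0.005, 0.001, -0.001]
ft_force: [-0.5, 3.2, 9.2]
grip_width: 0.0102
```

```bash
python3 - <<'E'
from h import *
plan(.6137,.045,.094,-.5)
im,m=snap('scene','s8')
E
```

```text
pos [0.4175 0.048  0.0966] yawx -0.54 q6 1.69 tilt 0.20 shift(0.1m) [1.963 0.011 0.032] roll -0.000
clock 11.25 F [-0.5  3.2  9.2] w 0.0102
```

View pics/s8.png

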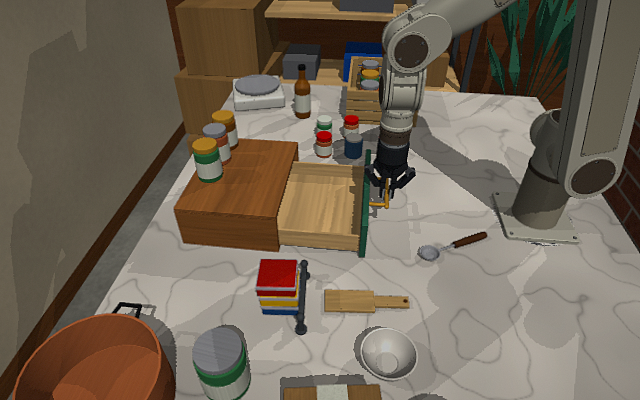

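Emit:
carry_out:
  moves:
    - [0, 0, 0, 0, -0.4]
    - [0, 0, 0, 0, 0.0]
    - [0, 0, 0, 0, 0.0]
    - [0, 0, -0.3, 0, 0.0]
    - [0, 0, -0.7, 0, 0.5]
    - [0, 0, -0.9, 0, 1]
    - [0, 0, -0.9, 0, 1]

```text
clock: 12.0
eef_pos: [0.4187, 0.0474, 0.1879]
tool_rot: [1.0, -0.005, 0.003, -0.0]
ft_force: [-0.1, 0.4, 0.5]
grip_width: 0.0835
```

Emit:
carry_out:
  moves:
    - [0, -0.5, 0, 0, 1]
    - [0, -1, 0, 0, 1]
    - [0, -1, 0, 0, 1]

```text
clock: 12.3
eef_pos: [0.4172, 0.1516, 0.184]
tool_rot: [1.0, -0.001, -0.001, -0.001]
ft_force: [0.2, -0.3, 0.2]
grip_width: 0.0857
```

Emit:
carry_out:
  moves:
    - [0.1, -0.5, 0, -0.09, 1]
    - [0.2, -1, 0, -0.18, 1]
    - [0.2, -1, 0, -0.27, 1]
    - [0.2, -1, 0, -0.36, 1]
    - [0.2, -1, 0, -0.45, 1]
    - [0.2, -1, 0, -0.54, 1]
    - [0.2, -1, 0, -0.63, 1]
    - [0.2, -1, 0, -0.72, 1]
    - [0.2, -1, 0, -0.81, 1]
    - [0.2, -1, 0, -0.9, 1]
    - [0.2, -1, 0, -1, 1]
    - [0.2, -1, 0, -1, 1]

```text
clock: 13.5
eef_pos: [0.438, 0.2461, 0.1837]
tool_rot: [0.711, 0.704, -0.002, -0.0]
ft_force: [-0.1, 0.6, -0.5]
grip_width: 0.0852
```

```bash
python3 - <<'E'
from h import *
plan(.466,.333,.1,94.8)
im,m=snap('wrist','w9');im,m=snap('scene','s9');im,m=snap('side','sd9')
E
```

```text
pos [0.438  0.2461 0.1837] yawx 89.42 q6 0.52 tilt 0.18 shift(0.1m) [0.874 0.273 0.835] roll -0.060
clock 13.50 F [-0.1  0.6 -0.5] w 0.0852
```

View pics/w9.png

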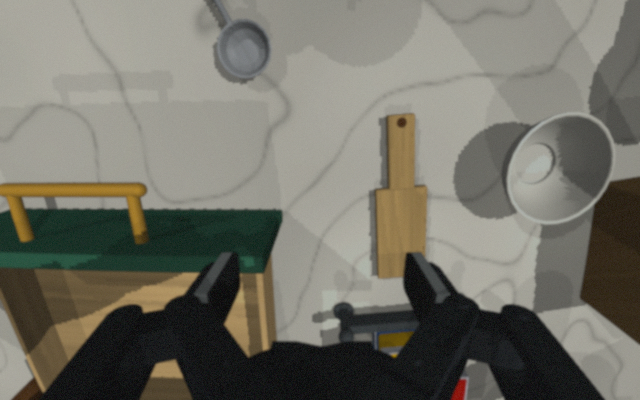

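View pics/sd9.png

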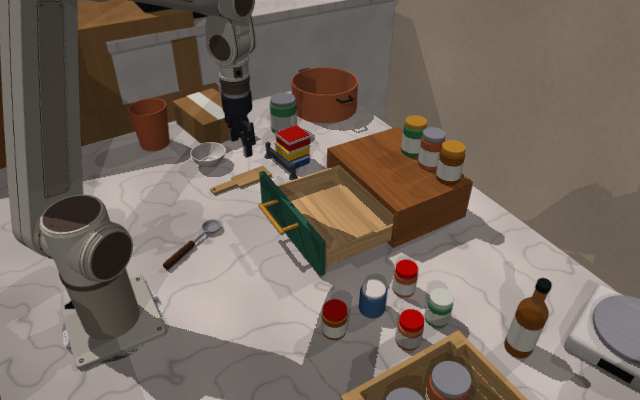

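```bash
python3 - <<'E'
from h import *
im,m=load('w9')
hsv=cv2.cvtColor(im,cv2.COLOR_RGB2HSV); k=cv2.inRange(hsv,np.array([10,70,70]),np.array([30,255,255]))
n,l,s,c=cv2.connectedComponentsWithStats(k); i=l[230,400]; print(s[i])
def edge(r):
    xs=np.where(l[r]==i)[0]; P=plane(m,[(xs.min()-.5,r),(xs.max()+.5,r)],.01); return P
for r in (130,150,170,200,215,230,245,255,265):
    P=edge(r); print(r,P[:,:2].round(4).tolist(),P.mean(0)[:2].round(4),np.linalg.norm(P[0]-P[1]).round(4))
for cc in (392,400,410):
    ys=np.where(l[:,cc]==i)[0]; print(plane(m,[(cc,ys.min()-.5),(cc,ys.max()+.5)],.01)[:,:2].round(4).tolist())
im2,m2=load('s9'); im3,m3=load('sd9')
print('bowl',plane(m,[(560,165)],.045))
E
```

```text
[ 375  114   52  164 5977]
130 [[0.3794, 0.3117], [0.3795, 0.3399]] [0.3794 0.3258] 0.0283
150 [[0.3994, 0.3128], [0.3995, 0.3416]] [0.3994 0.3272] 0.0288
170 [[0.4201, 0.315], [0.4203, 0.3423]] [0.4202 0.3286] 0.0273
200 [[0.4528, 0.3028], [0.4534, 0.3593]] [0.4531 0.3311] 0.0565
215 [[0.4701, 0.3047], [0.4707, 0.36]] [0.4704 0.3324] 0.0552
230 [[0.4879, 0.3056], [0.4886, 0.3618]] [0.4883 0.3337] 0.0562
245 [[0.5064, 0.3065], [0.5073, 0.3638]] [0.5068 0.3352] 0.0573
255 [[0.5192, 0.3083], [0.52, 0.364]] [0.5196 0.3362] 0.0557
265 [[0.5322, 0.309], [0.5328, 0.3418]] [0.5325 0.3254] 0.0328
[[0.3644, 0.3163], [0.5494, 0.3283]]
[[0.3644, 0.3243], [0.5482, 0.3378]]
[[0.3635, 0.3342], [0.5165, 0.3468]]
bowl [[0.4086214  0.47163863 0.045     ]]
```

Emit:
carry_out:
  moves:
    - [0.4, 0.15, 0, -0.03, 1]
    - [0.863, 0.27, 0.3, -0.054, 1]
    - [0.863, 0.27, 0.7, -0.054, 1]
    - [0.863, 0.27, 0.95, -0.054, 1]
    - [0.863, 0.27, 1.0, -0.054, 1]
    - [0.863, 0.27, 1.0, -0.054, 1]

```text
clock: 14.25
eef_pos: [0.4659, 0.3325, 0.0844]
tool_rot: [0.681, 0.733, -0.001, -0.0]
ft_force: [-0.2, -0.1, -0.6]
grip_width: 0.0855
```

```bash
python3 - <<'E'
from h import *
plan(.466,.332,.03,94.2)
im,m=snap('wrist','w10')
E
```

```text
pos [0.4659 0.3325 0.0844] yawx 94.23 q6 0.55 tilt 0.16 shift(0.1m) [-0.005  0.001  0.544] roll 0.000
clock 14.25 F [-0.2 -0.1 -0.6] w 0.0855
```

View pics/w10.png

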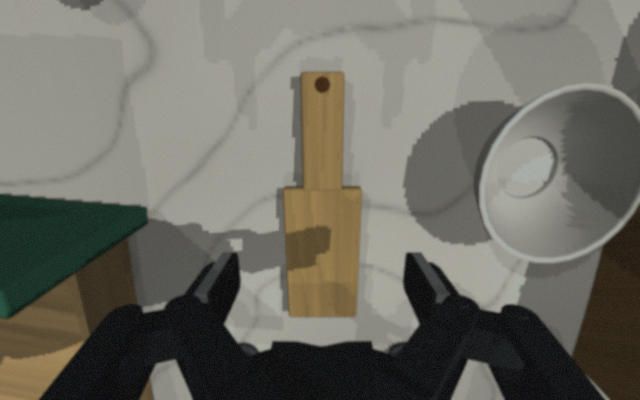

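Emit:
carry_out:
  moves:
    - [0, 0, 0.25, 0, 0.9]
    - [0, 0, 0.45, 0, 0.8]
    - [0, 0, 0.53, 0, 0.7]
    - [0, 0, 0.57, 0, 0.6]
    - [0, 0, 0.58, 0, 0.5]
    - [0, 0, 0.58, 0, 0.4]
    - [0, 0, 0.58, 0, 0]
    - [0, 0, 0.58, 0, -1]
    - [0, 0, 0.58, 0, -1]
    - [0, 0, 0.58, 0, -1]

```text
clock: 15.3
eef_pos: [0.4675, 0.3336, 0.0294]
tool_rot: [0.68, 0.733, 0.001, 0.0]
ft_force: [-1.4, -0.8, 5.5]
grip_width: 0.0525
```

Emit:
carry_out:
  moves:
    - [0, 0, -0.1, 0, -1]
    - [0, 0, -0.2, 0, -1]
    - [0, 0, -0.4, 0, -1]
    - [0, 0, -0.4, 0, -1]

```text
clock: 15.7
eef_pos: [0.4687, 0.3347, 0.0707]
tool_rot: [0.68, 0.733, 0.003, 0.001]
ft_force: [0.4, 0.9, -1.8]
grip_width: 0.0524
```

```bash
python3 - <<'E'
from h import *
plan(.466,.332,.03,94.2)
im,m=snap('wrist','w11');im,m=snap('scene','s11');im2,m2=snap('side','sd11')
a=np.hstack([cv2.resize(im[220:380,280:440],(390,390)),cv2.resize(im2[110:270,190:350],(390,390))]); cv2.imwrite('pics/c11.png',a[:,:,::-1])
E
```

```text
pos [0.4687 0.3347 0.0707] yawx 94.30 q6 0.55 tilt 0.37 shift(0.1m) [-0.026 -0.031  0.407] roll 0.001
clock 15.70 F [ 0.4  0.9 -1.8] w 0.0524
```

View pics/c11.png

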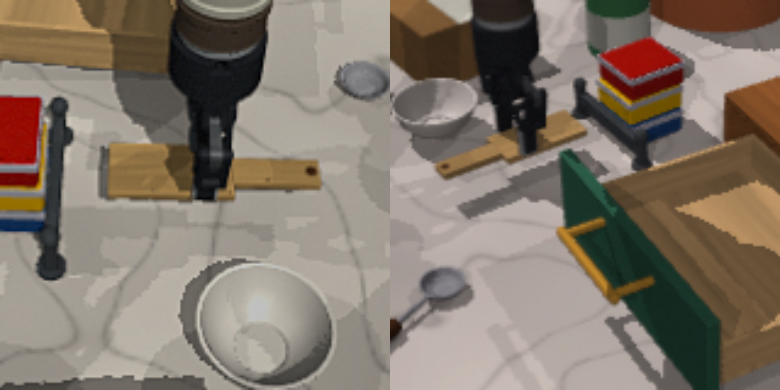

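View pics/w11.png

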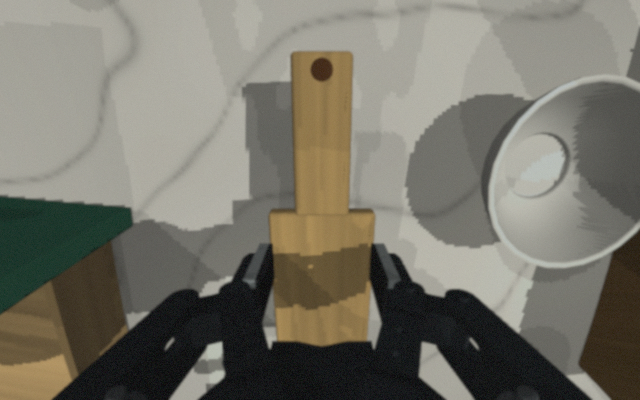

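Emit:
carry_out:
  moves:
    - [0, 0, -0.3, 0, -1]
    - [0, 0, -0.6, 0, -1]
    - [0, 0, -1.0, 0, -1]
    - [0, 0, -1.0, 0, -1]

```text
clock: 16.25
eef_pos: [0.4692, 0.335, 0.1723]
tool_rot: [0.68, 0.733, 0.005, 0.001]
ft_force: [0.7, 0.6, -0.1]
grip_width: 0.0524
```

Emit:
carry_out:
  moves:
    - [-0.3, 0.1, -0.2, 0, -1]
    - [-0.6, 0.2, -0.3, 0, -1]
    - [-0.9, 0.3, -0.3, 0, -1]
    - [-1, 0.35, -0.3, 0, -1]
    - [-1, 0.35, -0.3, 0, -1]

```text
clock: 16.75
eef_pos: [0.509, 0.2345, 0.1959]
tool_rot: [0.681, 0.732, -0.001, -0.0]
ft_force: [-0.4, -0.1, 0.2]
grip_width: 0.0528
```

Emit:
carry_out:
  moves:
    - [-0.3, 0.1, 0, 0.09, -1]
    - [-0.6, 0.2, 0, 0.18, -1]
    - [-0.9, 0.3, 0, 0.27, -1]
    - [-1, 0.35, 0, 0.36, -1]
    - [-1, 0.35, 0, 0.45, -1]
    - [-1, 0.35, 0, 0.54, -1]
    - [-1, 0.35, 0, 0.63, -1]
    - [-1, 0.35, 0, 0.72, -1]
    - [-1, 0.35, 0, 0.81, -1]
    - [-1, 0.35, 0, 0.9, -1]
    - [-1, 0.35, 0, 1, -1]
    - [-1, 0.35, 0, 1, -1]

```text
clock: 17.95
eef_pos: [0.5506, 0.1403, 0.1962]
tool_rot: [0.999, 0.038, -0.001, -0.0]
ft_force: [0.4, -0.0, -0.8]
grip_width: 0.0522
```

```bash
python3 - <<'E'
from h import *
plan(.612,.031,.16,-.5)
im,m=snap('wrist','w12');im,m=snap('scene','s12')
E
```

```text
pos [0.5506 0.1403 0.1962] yawx 4.40 q6 1.74 tilt 0.12 shift(0.1m) [0.529 1.137 0.36 ] roll 0.054
clock 17.95 F [ 0.4 -0.  -0.8] w 0.0522
```

View pics/w12.png

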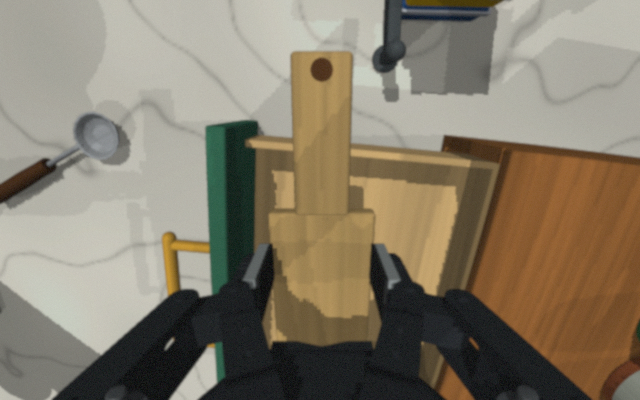

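View pics/s12.png

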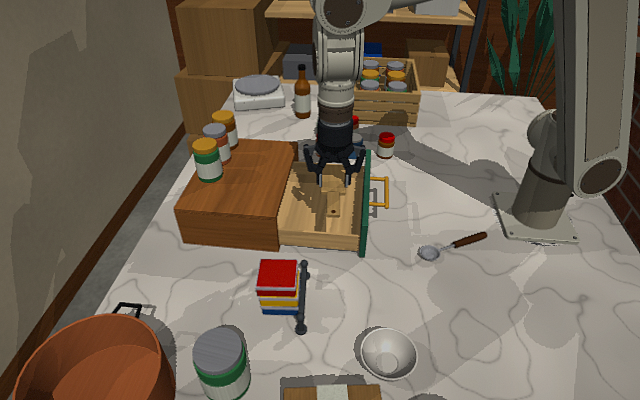

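```bash
python3 - <<'E'
from h import *
im,m=load('w12')
a=cv2.resize(im[100:400,140:520],None,fx=2,fy=2,interpolation=2); cv2.imwrite('pics/c12.png',a[:,:,::-1])
print('panel front top',plane(m,[(207,126),(213,285)],.113).round(4),'panel back top',plane(m,[(257,121)],.113).round(4))
print('roof edge',plane(m,[(508,150),(442,400)],.12).round(4))
print('left wall top outer/inner',plane(m,[(275,140),(275,149),(400,153),(400,162)],.062).round(4))
print('floor left edge',plane(m,[(277,171),(445,187)],.02).round(4))
E
```

```text
panel front top [[0.4655 0.2016 0.113 ]
 [0.4643 0.073  0.113 ]] panel back top [[0.5002 0.2073 0.113 ]]
roof edge [[ 0.6743  0.2025  0.12  ]
 [ 0.6803 -0.0376  0.12  ]]
left wall top outer/inner [[0.505  0.1893 0.062 ]
 [0.5053 0.1815 0.062 ]
 [0.6157 0.1866 0.062 ]
 [0.6169 0.1786 0.062 ]]
floor left edge [[0.5016 0.1524 0.02  ]
 [0.6821 0.149  0.02  ]]
```

View pics/c12.png

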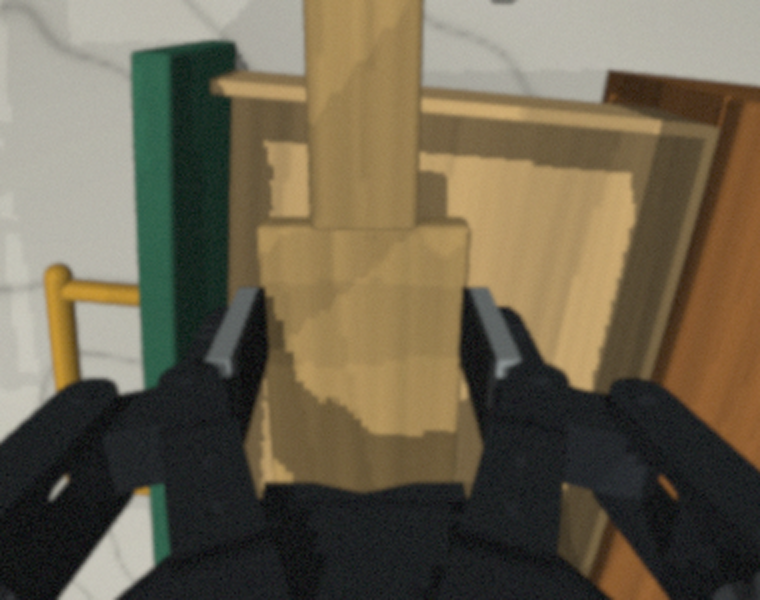

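Emit:
carry_out:
  moves:
    - [0.2, 0.3, 0, 0.03, -1]
    - [0.4, 0.6, 0.1, 0.054, -1]
    - [0.529, 0.9, 0.2, 0.054, -1]
    - [0.529, 0.95, 0.2, 0.054, -1]
    - [0.529, 0.95, 0.2, 0.054, -1]

```text
clock: 18.55
eef_pos: [0.6109, 0.0474, 0.1763]
tool_rot: [1.0, -0.005, -0.001, -0.0]
ft_force: [0.1, 0.5, -1.7]
grip_width: 0.0522
```

```bash
python3 - <<'E'
from h import *
plan(.612,.031,.07,-.5)
E
```

```text
pos [0.6109 0.0474 0.1763] yawx -0.57 q6 1.66 tilt 0.11 shift(0.1m) [0.014 0.165 1.063] roll -0.001
clock 18.55 F [ 0.1  0.5 -1.7] w 0.0522
```

Emit:
carry_out:
  moves:
    - [0.01, 0.16, 0.0, 0, -1]
    - [0.01, 0.16, 0.2, 0, -1]
    - [0.01, 0.16, 0.4, 0, -1]
    - [0.01, 0.16, 0.6, 0, -1]
    - [0.01, 0.16, 0.8, 0, -1]
    - [0.01, 0.16, 1.0, 0, -1]
    - [0.01, 0.16, 1.0, 0, -1]
    - [0.01, 0.16, 1.0, 0, -1]

```text
clock: 19.35
eef_pos: [0.6119, 0.0326, 0.0778]
tool_rot: [1.0, -0.004, -0.0, 0.0]
ft_force: [0.9, 0.7, -1.2]
grip_width: 0.0524
```

```bash
python3 - <<'E'
from h import *
plan(.612,.031,.0505,-.5)
im,m=snap('wrist','w13');im,m=snap('scene','s13');im2,m2=snap('side','sd13')
a=np.hstack([cv2.resize(im[130:260,250:410],(480,390)),cv2.resize(im2[150:280,250:380],(310,310*1))[:, :].repeat(1,0) if 0 else cv2.resize(im2[150:280,240:370],(310,390))]); cv2.imwrite('pics/c13.png',a[:,:,::-1])
E
```

```text
pos [0.6119 0.0326 0.0778] yawx -0.49 q6 1.63 tilt 0.01 shift(0.1m) [0.001 0.016 0.273] roll 0.000
clock 19.35 F [ 0.9  0.7 -1.2] w 0.0524
```

View pics/c13.png

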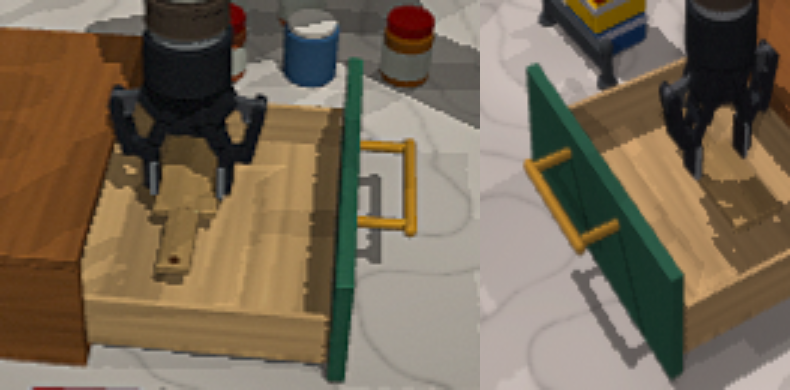

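View pics/w13.png

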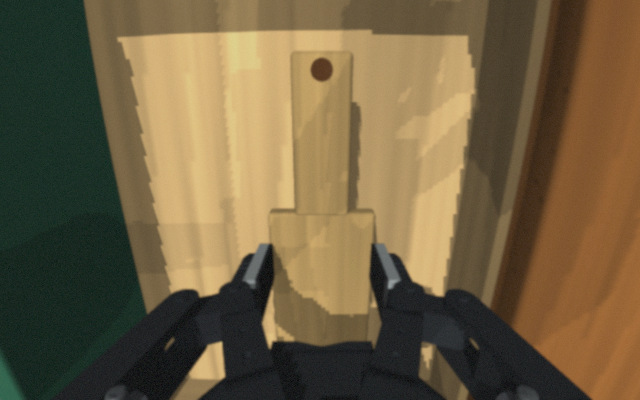

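Emit:
carry_out:
  moves:
    - [-0.09, 0.01, 0.0, 0, -1]
    - [-0.09, 0.01, 0.08, 0, -1]
    - [-0.09, 0.01, 0.16, 0, -1]
    - [-0.09, 0.01, 0.22, 0, -1]
    - [-0.09, 0.01, 0.26, 0, -1]
    - [-0.09, 0.01, 0.27, 0, -1]
    - [-0.09, 0.01, 0.275, 0, -1]
    - [-0.09, 0.01, 0.275, 0, -1]

```text
clock: 20.3
eef_pos: [0.6033, 0.0313, 0.0498]
tool_rot: [1.0, -0.005, 0.0, -0.0]
ft_force: [0.3, -0.6, -0.5]
grip_width: 0.0525
```

```bash
python3 - <<'E'
from h import *
plan(.603,.031,.05,-.5)
im,m=snap('wrist','w14')
E
```

```text
pos [0.6033 0.0313 0.0498] yawx -0.56 q6 1.63 tilt 0.01 shift(0.1m) [-0.003  0.003 -0.002] roll -0.001
clock 20.30 F [ 0.3 -0.6 -0.5] w 0.0525
```

View pics/w14.png

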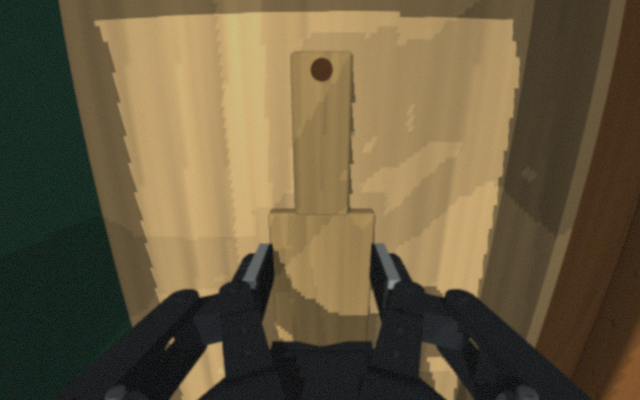

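Emit:
carry_out:
  moves:
    - [0, 0, 0.005, 0, 0.3]
    - [0, 0, 0.005, 0, 0.45]
    - [0, 0, 0.005, 0, 0.5]
    - [0, 0, -0.2, 0, 0.5]
    - [0, 0, -0.5, 0, 0.5]
    - [0, 0, -1.0, 0, 0.5]
    - [0, 0, -1.0, 0, 1]
    - [0, 0, -1.0, 0, 1]

```text
clock: 21.15
eef_pos: [0.6045, 0.0313, 0.1521]
tool_rot: [1.0, -0.005, 0.002, -0.0]
ft_force: [-0.2, -0.3, 0.1]
grip_width: 0.0853
```

Emit:
carry_out:
  moves:
    - [-0.3, 0.2, -0.4, 0, 1]
    - [-0.6, 0.6, -0.6, 0, 1]
    - [-1, 1, -0.6, 0, 1]
    - [-1, 1, -0.6, 0, 1]

```text
clock: 21.55
eef_pos: [0.4983, -0.07, 0.209]
tool_rot: [1.0, -0.007, -0.002, 0.0]
ft_force: [0.9, 0.2, 0.2]
grip_width: 0.0855
```

```bash
python3 - <<'E'
from h import *
im,m=snap('wrist','w15');im,m=snap('scene','s15');im2,m2=snap('side','sd15')
plan(.409,-.266,.15,90)
A=[b for b in blobs(im,[172,170,110],[6,255,255],20)[0]];B=[b for b in blobs(im2,[172,170,110],[6,255,255],40)[0]]
for b in A:print(b)
for b in B:print(b)
for a in A:
    for b in B:
        p,e=tri(m,a[0],m2,b[0])
        if e<.004 and 0.05<p[2]<.13: print(a[0],b[0],p.round(4),round(e,4))
E
```

```text
pos [ 0.5014 -0.0681  0.2089] yawx -0.65 q6 1.45 tilt 0.09 shift(0.1m) [-0.9    1.99   0.589] roll 0.993
clock 21.70 F [0.3 0.2 0.5] w 0.0853
([351.3, 120.9], [345, 118, 13, 7, 53])
([321.7, 134.5], [317, 131, 11, 8, 62])
([387.0, 136.5], [380, 132, 15, 11, 122])
([276.8, 272.8], [257, 259, 40, 28, 991])
([292.0, 133.4], [277, 126, 29, 16, 292])
([409.0, 265.2], [398, 260, 20, 13, 144])
([334.4, 308.5], [323, 300, 24, 18, 349])
([408.1, 312.8], [400, 309, 20, 10, 107])
[321.7, 134.5] [409.0, 265.2] [ 0.6186 -0.2494  0.0727] 0.0006
[387.0, 136.5] [334.4, 308.5] [ 0.4089 -0.2662  0.0693] 0.0001
[276.8, 272.8] [292.0, 133.4] [0.6484 0.354  0.0995] 0.0029
```

View pics/s15.png

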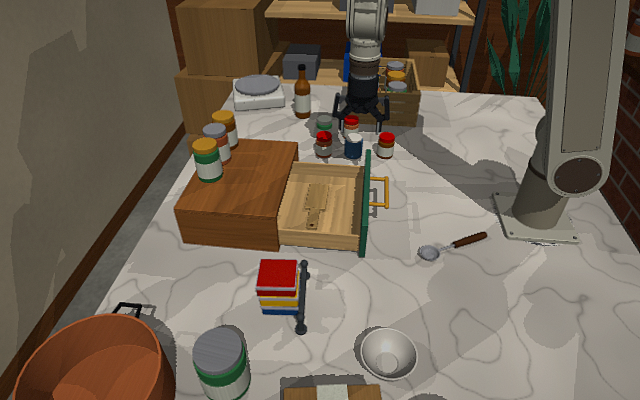

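View pics/w15.png

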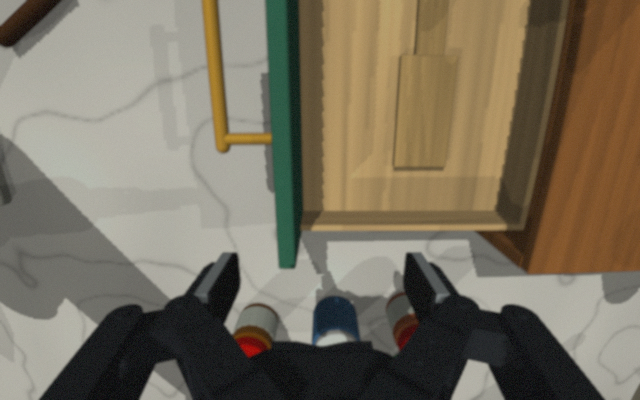

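Emit:
carry_out:
  moves:
    - [-0.2, 0.5, 0, -0.09, 1]
    - [-0.45, 1, 0, -0.18, 1]
    - [-0.45, 1, 0, -0.27, 1]
    - [-0.45, 1, 0, -0.36, 1]
    - [-0.45, 1, 0, -0.45, 1]
    - [-0.45, 1, 0, -0.54, 1]
    - [-0.45, 1, 0, -0.63, 1]
    - [-0.45, 1, 0, -0.72, 1]
    - [-0.45, 1, 0, -0.81, 1]
    - [-0.45, 1, 0, -0.9, 1]
    - [-0.45, 1, 0, -1, 1]
    - [-0.45, 1, 0, -1, 1]

```text
clock: 22.9
eef_pos: [0.4571, -0.1663, 0.2087]
tool_rot: [0.71, 0.704, -0.0, -0.001]
ft_force: [0.4, 1.0, 0.0]
grip_width: 0.0856
```

Emit:
carry_out:
  moves:
    - [-0.5, -0.2, 0, 0, 1]
    - [-0.98, -0.46, 0, 0, 1]
    - [-0.98, -0.46, 0.4, 0, 1]
    - [-0.98, -0.46, 0.6, 0, 1]
    - [-0.98, -0.46, 0.6, 0, 1]

```text
clock: 23.4
eef_pos: [0.4073, -0.2636, 0.1463]
tool_rot: [0.712, 0.703, -0.001, -0.004]
ft_force: [-0.3, 1.0, -0.1]
grip_width: 0.0856
```

```bash
python3 - <<'E'
from h import *
im,m=snap('wrist','w16');im,m=snap('side','sd16')
plan(.409,-.266,.058,90)
E
```

```text
pos [ 0.4097 -0.2645  0.1496] yawx 89.40 q6 -0.56 tilt 0.06 shift(0.1m) [-0.016 -0.006  0.916] roll -0.007
clock 23.50 F [ 1.1 -0.2  0.7] w 0.0854
```

View pics/w16.png

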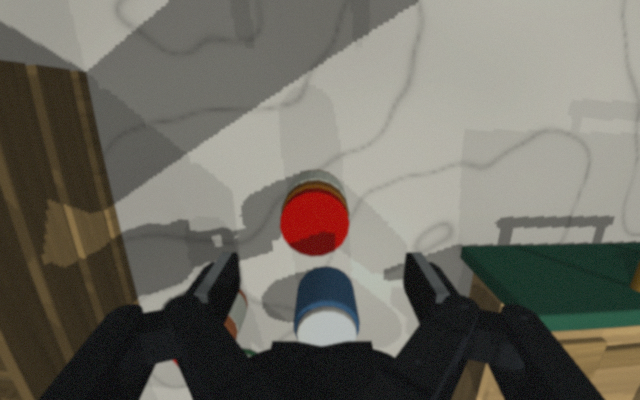

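View pics/sd16.png

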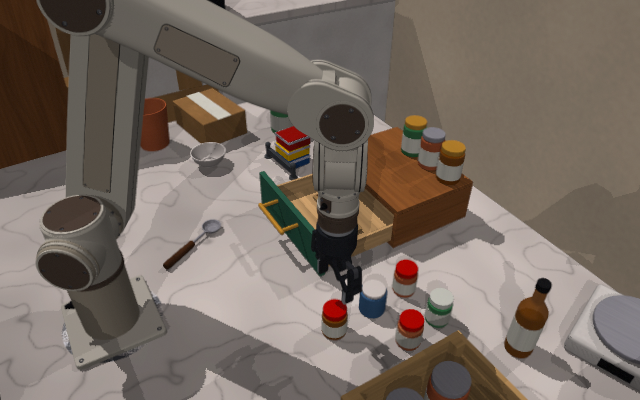

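```bash
python3 - <<'E'
from h import *
im,m=load('w16')
hsv=cv2.cvtColor(im,cv2.COLOR_RGB2HSV)
k=(cv2.inRange(hsv,np.array([172,150,60]),np.array([179,255,255]))|cv2.inRange(hsv,np.array([0,150,60]),np.array([4,255,255])))
n,l,s,c=cv2.connectedComponentsWithStats(k); i=l[215,315]; x,y,w,h,a=s[i]; print(s[i])
print(plane(m,[(x-.5+w/2,y-.5+h/2),(x-.5,y+h/2),(x+w-.5,y+h/2),(x+w/2,y-.5),(x+w/2,y+h-.5)],.075).round(4))
E
```

```text
[ 280  189   69   66 3502]
[[ 0.4046 -0.2684  0.075 ]
 [ 0.4047 -0.293   0.075 ]
 [ 0.4054 -0.2437  0.075 ]
 [ 0.3802 -0.2675  0.075 ]
 [ 0.431  -0.2686  0.075 ]]
```

Emit:
carry_out:
  moves:
    - [-0.03, -0.03, 0.0, 0, 1]
    - [-0.03, -0.03, 0.3, 0, 1]
    - [-0.03, -0.03, 0.6, 0, 1]
    - [-0.03, -0.03, 0.8, 0, 1]
    - [-0.03, -0.03, 0.91, 0, 1]
    - [-0.03, -0.03, 0.91, 0, 1]
    - [-0.03, -0.03, 0.91, 0, 0.5]
    - [-0.03, -0.03, 0.91, 0, 0]
    - [-0.03, -0.03, 0.91, 0, -1]
    - [-0.03, -0.03, 0.91, 0, -1]
    - [-0.03, -0.03, 0.91, 0, -1]

```text
clock: 24.6
eef_pos: [0.4075, -0.2686, 0.0607]
tool_rot: [0.711, 0.704, 0.001, 0.002]
ft_force: [-0.0, 0.5, 5.3]
grip_width: 0.0522
```

Emit:
carry_out:
  moves:
    - [0, 0, -0.2, 0, -1]
    - [0, 0, -0.6, 0, -1]
    - [0, 0, -1.0, 0, -1]
    - [0, 0, -1.0, 0, -1]
    - [0, 0, -1.0, 0, -1]

```text
clock: 25.1
eef_pos: [0.4069, -0.2683, 0.1603]
tool_rot: [0.711, 0.704, 0.0, 0.002]
ft_force: [-0.1, 1.1, -1.9]
grip_width: 0.052
```

```bash
python3 - <<'E'
from h import *
im,m=snap('wrist','w17');im,m=snap('side','sd17')
plan(.527,.125,.17,89.5)
E
```

```text
pos [ 0.4053 -0.2673  0.1579] yawx 89.43 q6 -0.57 tilt 0.11 shift(0.1m) [ 3.935  1.178 -0.119] roll -0.001
clock 25.20 F [-1.3  0.2 -1.8] w 0.0524
```

View pics/w17.png

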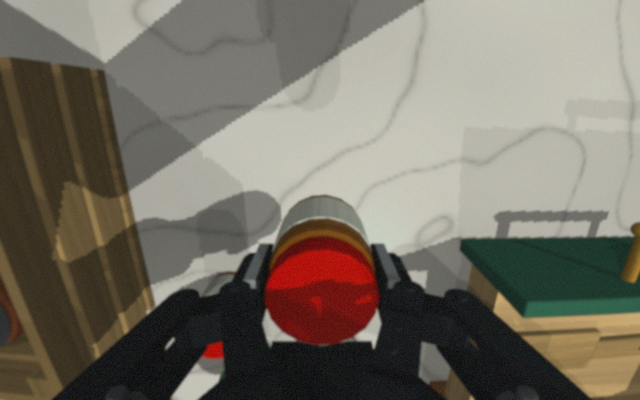

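View pics/sd17.png

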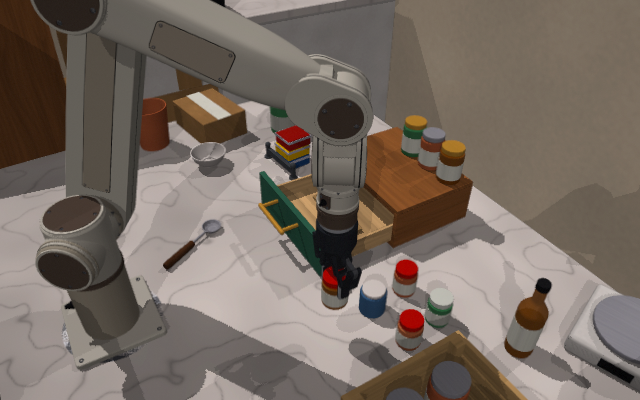

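Emit:
carry_out:
  moves:
    - [0.1, 0, -0.2, 0, -1]
    - [0.4, 0, -0.4, 0, -1]
    - [0.7, 0, -0.4, 0, -1]
    - [0.98, 0, -0.4, 0, -1]

```text
clock: 25.6
eef_pos: [0.4063, -0.1686, 0.1978]
tool_rot: [0.711, 0.703, -0.0, -0.001]
ft_force: [0.9, 0.8, -1.8]
grip_width: 0.0516
```

Emit:
carry_out:
  moves:
    - [0.3, 0.15, 0, 0, -1]
    - [0.65, 0.3, 0, 0, -1]
    - [0.98, 0.4, 0, 0, -1]

```text
clock: 25.9
eef_pos: [0.4476, -0.0707, 0.1972]
tool_rot: [0.711, 0.704, -0.001, -0.001]
ft_force: [-0.2, -0.2, -2.5]
grip_width: 0.0519
```

Emit:
carry_out:
  moves:
    - [0.3, 0.15, 0, 0, -1]
    - [0.65, 0.3, 0, 0, -1]
    - [0.98, 0.4, 0, 0, -1]

```text
clock: 26.2
eef_pos: [0.4887, 0.0268, 0.1969]
tool_rot: [0.711, 0.704, -0.001, -0.001]
ft_force: [0.8, -0.4, -1.3]
grip_width: 0.0517
```

Emit:
carry_out:
  moves:
    - [0.3, 0.15, 0, 0, -1]
    - [0.6, 0.25, 0, 0, -1]
    - [0.85, 0.33, 0, 0, -1]
    - [0.98, 0.38, 0, 0, -1]
    - [0.98, 0.38, 0, 0, -1]
    - [0.98, 0.38, 0, 0, -1]

```text
clock: 26.8
eef_pos: [0.5271, 0.1223, 0.1977]
tool_rot: [0.711, 0.704, -0.001, -0.0]
ft_force: [-0.8, -0.0, -2.2]
grip_width: 0.0524
```

```bash
python3 - <<'E'
from h import *
im,m=snap('wrist','w18');im,m=snap('scene','s18')
plan(.527,.125,.0812,89.5)
E
```

```text
pos [0.5273 0.1218 0.1984] yawx 89.36 q6 0.24 tilt 0.09 shift(0.1m) [ 0.033 -0.002  1.172] roll -0.002
clock 26.90 F [-1.1  1.1 -1.5] w 0.0525
```

View pics/w18.png

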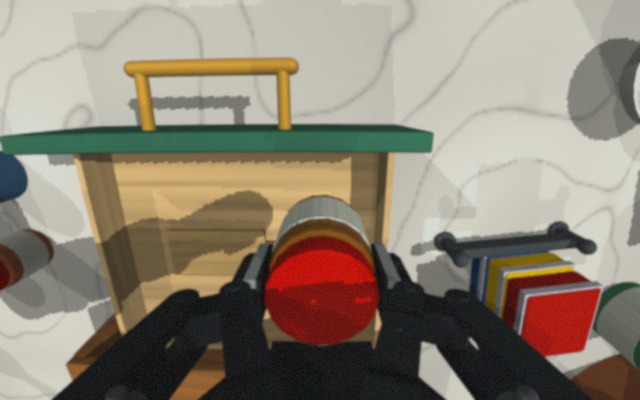

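View pics/s18.png

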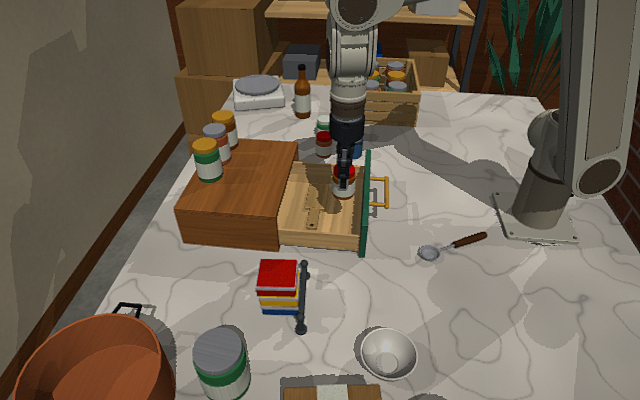

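Emit:
carry_out:
  moves:
    - [0, 0, 0.2, 0, -1]
    - [0, 0, 0.4, 0, -1]
    - [0, 0, 0.6, 0, -1]
    - [0, 0, 0.8, 0, -1]
    - [0, 0, 0.95, 0, -1]
    - [0, 0, 1.0, 0, -1]
    - [0, 0, 1.0, 0, -1]
    - [0, 0, 1.0, 0, -1]

```text
clock: 27.7
eef_pos: [0.5285, 0.1226, 0.0997]
tool_rot: [0.711, 0.703, 0.001, 0.0]
ft_force: [0.6, -0.5, -0.9]
grip_width: 0.0525
```

```bash
python3 - <<'E'
from h import *
im,m=snap('wrist','w19')
plan(.527,.125,.0812,89.5)
E
```

```text
pos [0.5288 0.1228 0.1   ] yawx 89.40 q6 0.24 tilt 0.12 shift(0.1m) [ 0.022 -0.018  0.188] roll -0.001
clock 27.75 F [-0.2 -0.1 -1.5] w 0.0523
```

View pics/w19.png

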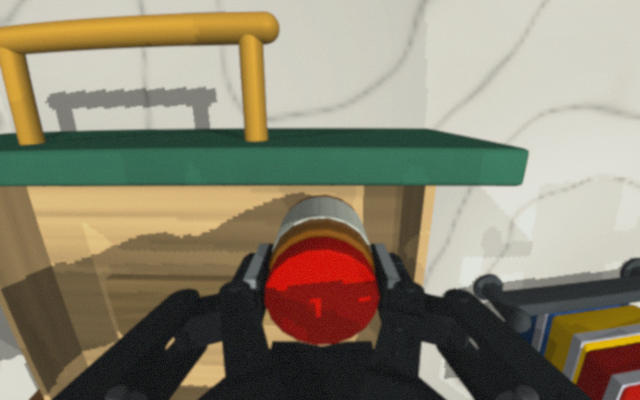

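Emit:
carry_out:
  moves:
    - [0, -0.01, 0.08, 0, -1]
    - [0, -0.01, 0.14, 0, -1]
    - [0, -0.01, 0.17, 0, -1]
    - [0, -0.01, 0.185, 0, -1]
    - [0, -0.01, 0.19, 0, -1]
    - [0, -0.01, 0.19, 0, -1]

```text
clock: 28.35
eef_pos: [0.5276, 0.123, 0.0808]
tool_rot: [0.711, 0.704, 0.0, 0.001]
ft_force: [-2.4, -0.1, 4.0]
grip_width: 0.0519
```

Emit:
carry_out:
  moves:
    - [0, 0, 0, 0, 0.3]
    - [0, 0, 0, 0, 0.45]
    - [0, 0, 0, 0, 0.45]
    - [0, 0, -0.2, 0, 0.45]
    - [0, 0, -0.6, 0, 0.45]
    - [0, 0, -1, 0, 0.6]
    - [0, 0, -1, 0, 1]

```text
clock: 29.05
eef_pos: [0.5307, 0.124, 0.1858]
tool_rot: [0.711, 0.704, 0.005, 0.003]
ft_force: [-0.5, -0.8, 0.9]
grip_width: 0.0807
```

Emit:
carry_out:
  moves:
    - [-0.3, 0, 0, 0, 1]
    - [-0.65, 0, -0.2, 0, 1]
    - [-1, 0, -0.3, 0, 1]
    - [-1, 0, -0.3, 0, 1]

```text
clock: 29.45
eef_pos: [0.5267, 0.0197, 0.2109]
tool_rot: [0.712, 0.702, 0.0, 0.001]
ft_force: [-0.2, 0.3, 0.7]
grip_width: 0.0855
```

```bash
python3 - <<'E'
from h import *
im,m=snap('wrist','w20');im,m=snap('scene','s20');im2,m2=snap('side','sd20')
plan(.5285,-.370,.15,None)
A=[b for b in blobs(im,[172,170,110],[6,255,255],20)[0]];B=[b for b in blobs(im2,[172,170,110],[6,255,255],40)[0]]
for b in A:print(b)
for b in B:print(b)
for a in A:
    for b in B:
        p,e=tri(m,a[0],m2,b[0])
        if e<.004 and 0.05<p[2]<.13: print(a[0],b[0],p.round(4),round(e,4))
E
```

```text
pos [0.5257 0.0232 0.2091] yawx 89.41 q6 0.05 tilt 0.07 shift(0.1m) [-3.932  0.069  0.589]
clock 29.60 F [ 0.5 -0.1 -0.4] w 0.0853
([342.1, 208.5], [332, 201, 20, 17, 245])
([276.8, 272.8], [257, 259, 40, 28, 991])
([286.8, 133.8], [277, 126, 17, 16, 158])
([293.9, 185.3], [285, 180, 19, 12, 169])
[342.1, 208.5] [293.9, 185.3] [0.5294 0.127  0.0909] 0.0001
```

View pics/s20.png

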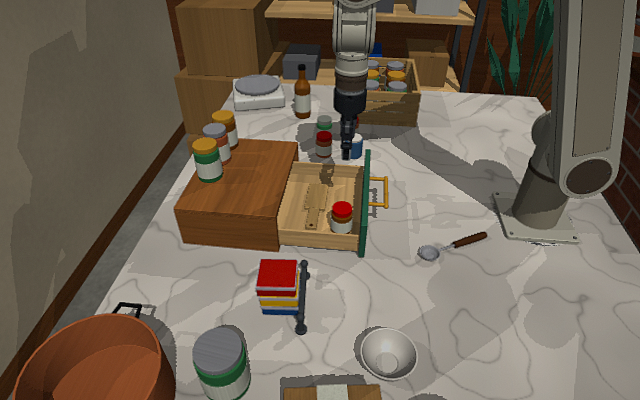

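View pics/w20.png

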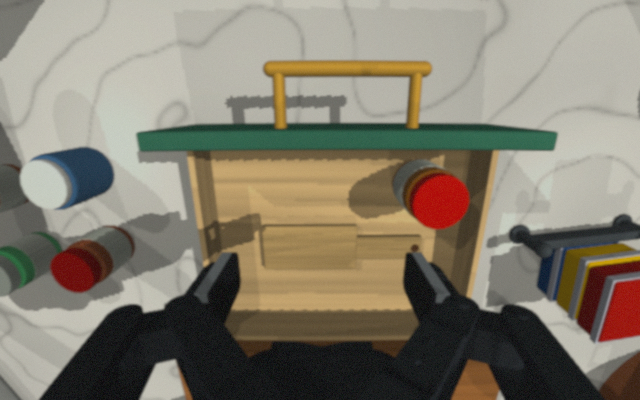

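View pics/sd20.png

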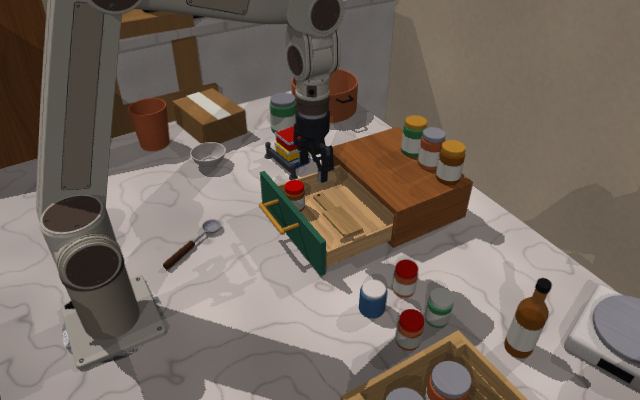

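Emit:
carry_out:
  moves:
    - [-0.4, 0.1, 0, 0, 1]
    - [-0.8, 0.2, 0, 0, 1]
    - [-1, 0.3, 0, 0, 1]

```text
clock: 29.9
eef_pos: [0.555, -0.0781, 0.2088]
tool_rot: [0.71, 0.704, -0.001, -0.0]
ft_force: [0.8, 1.1, 0.3]
grip_width: 0.0854
```

Emit:
carry_out:
  moves:
    - [-0.4, 0.1, 0, -0.09, 1]
    - [-0.8, 0.2, 0, -0.18, 1]
    - [-1, 0.2, 0, -0.27, 1]
    - [-1, 0.2, 0, -0.36, 1]
    - [-1, 0.2, 0, -0.45, 1]
    - [-1, 0.2, 0, -0.5, 1]
    - [-1, 0.2, 0, -0.5, 1]

```text
clock: 30.6
eef_pos: [0.5741, -0.176, 0.2085]
tool_rot: [0.386, 0.922, 0.0, -0.001]
ft_force: [-0.5, -0.0, 0.2]
grip_width: 0.0854
```

```bash
cat >> h.py <<'E'
def cap(im,m,z=.075):
    hsv=cv2.cvtColor(im,cv2.COLOR_RGB2HSV)
    k=(cv2.inRange(hsv,np.array([172,150,50]),np.array([179,255,255]))|cv2.inRange(hsv,np.array([0,170,50]),np.array([4,255,255])))
    n,l,s,c=cv2.connectedComponentsWithStats(k)
    for i in range(1,n):
        x,y,w,h,a=s[i]
        if a<150: continue
        P=plane(m,[(x-.5+w/2,y-.5+h/2),(x-.5,y+h/2),(x+w-.5,y+h/2),(x+w/2,y-.5),(x+w/2,y+h-.5)],z)
        print(s[i],P[0].round(4),'w %.4f h %.4f'%(np.linalg.norm(P[1]-P[2]),np.linalg.norm(P[3]-P[4])))
E
python3 - <<'E'
from h import *
im,m=snap('wrist','w21');cap(im,m)
plan(.612,-.25,.15,135)
E
```

```text
[ 157    0   62   25 1126] [ 0.5378 -0.3581  0.075 ] w 0.0500 h 0.0180
[ 207  139   55   54 2331] [ 0.6066 -0.2524  0.075 ] w 0.0497 h 0.0492
pos [ 0.5741 -0.1761  0.2087] yawx 134.45 q6 -1.07 tilt 0.10 shift(0.1m) [-0.794 -0.246  0.586] roll -0.006
clock 30.65 F [0.1 0.  0.3] w 0.0854
```

View pics/w21.png

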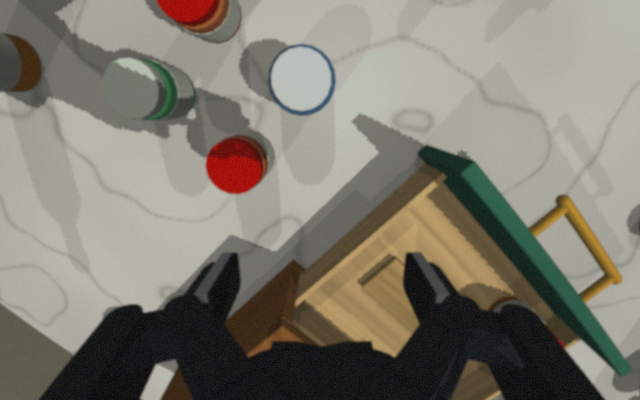

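Emit:
carry_out:
  moves:
    - [-0.4, -0.15, 0, 0, 1]
    - [-0.78, -0.29, 0.2, 0, 1]
    - [-0.78, -0.29, 0.5, 0, 1]
    - [-0.78, -0.29, 0.6, 0, 1]
    - [-0.78, -0.29, 0.6, 0, 1]

```text
clock: 31.15
eef_pos: [0.6063, -0.2519, 0.1469]
tool_rot: [0.387, 0.922, 0.0, -0.003]
ft_force: [-0.8, 0.7, -0.1]
grip_width: 0.0855
```

```bash

python3 - <<'E'
from h import *
im,m=snap('wrist','w22');cap(im,m)
plan(.608,-.252,.06,135)
E
```

```text
[ 227    0   84   49 3193] [ 0.5363 -0.363   0.075 ] w 0.0502 h 0.0267
[ 283  189   67   67 3488] [ 0.6073 -0.2547  0.075 ] w 0.0481 h 0.0519
pos [ 0.6073 -0.2522  0.149 ] yawx 134.47 q6 -1.17 tilt 0.16 shift(0.1m) [-0.006  0.007  0.89 ] roll -0.006
clock 31.20 F [-0.7  0.7  0.3] w 0.0853
```

View pics/w22.png

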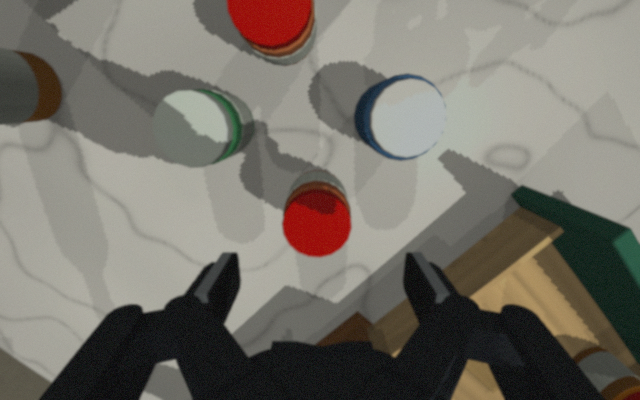

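Emit:
carry_out:
  moves:
    - [-0.01, -0.01, 0.0, 0, 1]
    - [-0.01, -0.01, 0.3, 0, 1]
    - [-0.01, -0.01, 0.6, 0, 1]
    - [-0.01, -0.01, 0.8, 0, 1]
    - [-0.01, -0.01, 0.89, 0, 1]
    - [-0.01, -0.01, 0.89, 0, 1]
    - [-0.01, -0.01, 0.89, 0, 0.5]
    - [-0.01, -0.01, 0.89, 0, 0]
    - [-0.01, -0.01, 0.89, 0, -1]
    - [-0.01, -0.01, 0.89, 0, -1]
    - [-0.01, -0.01, 0.89, 0, -1]

```text
clock: 32.3
eef_pos: [0.6094, -0.2554, 0.0634]
tool_rot: [0.387, 0.922, 0.0, 0.002]
ft_force: [-0.9, 0.2, 5.6]
grip_width: 0.0519
```

Emit:
carry_out:
  moves:
    - [0, 0, -0.2, 0, -1]
    - [0, 0, -0.6, 0, -1]
    - [0, 0, -1.0, 0, -1]
    - [0, 0, -1.0, 0, -1]
    - [0, 0, -1.0, 0, -1]

```text
clock: 32.8
eef_pos: [0.6086, -0.2552, 0.1624]
tool_rot: [0.387, 0.922, -0.0, 0.002]
ft_force: [-0.6, -0.8, -2.1]
grip_width: 0.0517
```

Emit:
carry_out:
  moves:
    - [0, 0, -0.2, 0.09, -1]
    - [0, 0, -0.35, 0.18, -1]
    - [0, 0, -0.35, 0.27, -1]
    - [0, 0, -0.35, 0.36, -1]
    - [0, 0, -0.35, 0.45, -1]
    - [0, 0, -0.35, 0.5, -1]
    - [0, 0, -0.35, 0.5, -1]

```text
clock: 33.5
eef_pos: [0.6067, -0.2544, 0.1931]
tool_rot: [0.711, 0.704, -0.001, -0.002]
ft_force: [0.0, 0.4, -2.5]
grip_width: 0.0519
```

```bash

python3 - <<'E'
from h import *
im,m=snap('wrist','w23');im,m=snap('side','sd23')
plan(.5275,.039,.195,89.5)
E
```

```text
pos [ 0.6071 -0.2545  0.1939] yawx 89.53 q6 -0.39 tilt 0.20 shift(0.1m) [ 2.929 -0.82  -0.005] roll 0.000
clock 33.60 F [-0.3 -0.4 -2.1] w 0.0522
```

View pics/w23.png

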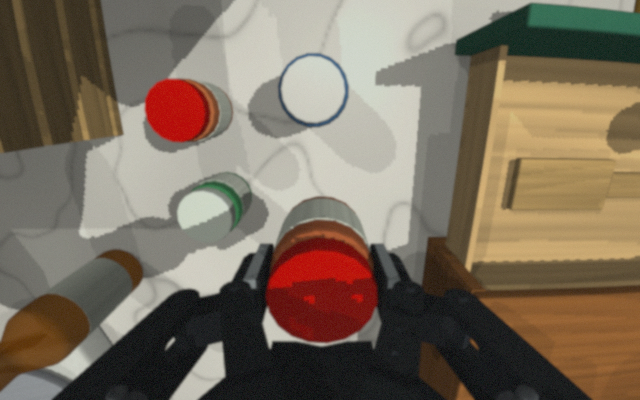

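View pics/sd23.png

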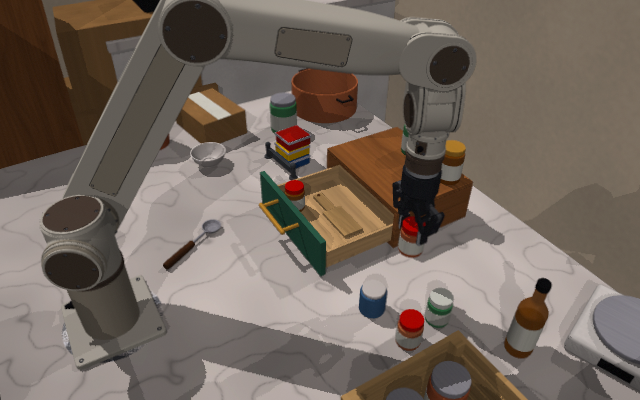

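Emit:
carry_out:
  moves:
    - [0.2, -0.2, -0.05, 0, -1]
    - [0.5, -0.4, -0.05, 0, -1]
    - [0.8, -0.6, -0.05, 0, -1]
    - [0.98, -0.82, -0.05, 0, -1]

```text
clock: 34.0
eef_pos: [0.5257, -0.1542, 0.2001]
tool_rot: [0.71, 0.705, -0.0, -0.001]
ft_force: [-0.8, -0.4, -1.8]
grip_width: 0.0523
```

Emit:
carry_out:
  moves:
    - [0.3, 0, 0, 0, -1]
    - [0.65, 0, 0, 0, -1]
    - [0.98, 0, 0, 0, -1]

```text
clock: 34.3
eef_pos: [0.5272, -0.0569, 0.2005]
tool_rot: [0.71, 0.704, -0.0, -0.0]
ft_force: [-0.5, -0.5, -2.2]
grip_width: 0.0518
```

Emit:
carry_out:
  moves:
    - [0.3, 0, 0, 0, -1]
    - [0.65, 0, 0, 0, -1]
    - [0.85, 0, 0, 0, -1]
    - [0.97, 0, 0, 0, -1]
    - [0.97, 0, 0, 0, -1]
    - [0.97, 0, 0.1, 0, -1]

```text
clock: 34.9
eef_pos: [0.5298, 0.0384, 0.1916]
tool_rot: [0.71, 0.704, 0.001, 0.001]
ft_force: [0.7, 0.3, -1.7]
grip_width: 0.052
```

```bash

python3 - <<'E'
from h import *
im,m=snap('wrist','w24')
plan(.5275,.039,.0838,89.5)
E
```

```text
pos [0.5283 0.038  0.1889] yawx 89.40 q6 0.08 tilt 0.10 shift(0.1m) [ 0.011 -0.007  1.051] roll -0.001
clock 34.95 F [-1.4  0.3 -3. ] w 0.0520
```

View pics/w24.png

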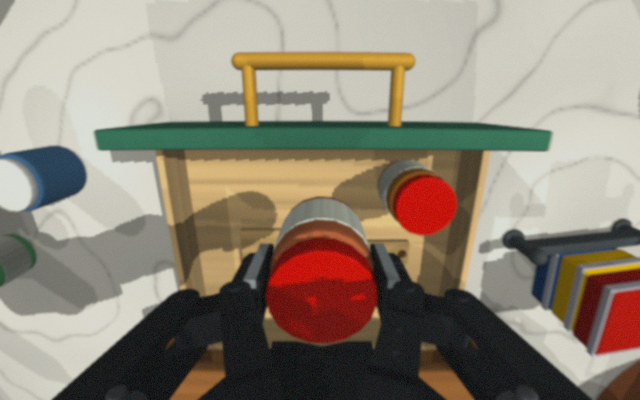

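Emit:
carry_out:
  moves:
    - [0, 0, 0.2, 0, -1]
    - [0, 0, 0.4, 0, -1]
    - [0, 0, 0.6, 0, -1]
    - [0, 0, 0.8, 0, -1]
    - [0, 0, 0.9, 0, -1]
    - [0, 0, 0.96, 0, -1]
    - [0, 0, 1.0, 0, -1]
    - [0, 0, 1.0, 0, -1]
    - [0, 0, 1.0, 0, -1]

```text
clock: 35.85
eef_pos: [0.5294, 0.0389, 0.0915]
tool_rot: [0.711, 0.704, 0.001, 0.0]
ft_force: [0.3, 0.3, -2.2]
grip_width: 0.052
```

```bash

python3 - <<'E'
from h import *
plan(.5275,.039,.0836,89.5)
E
```

```text
pos [0.5294 0.0389 0.0915] yawx 89.43 q6 0.08 tilt 0.08 shift(0.1m) [ 0.001 -0.019  0.079] roll -0.001
clock 35.85 F [ 0.3  0.3 -2.2] w 0.0520
```

Then lower, release and go over to the last jar (B).

Emit:
carry_out:
  moves:
    - [0, 0, 0.04, 0, -1]
    - [0, 0, 0.07, 0, -1]
    - [0, 0, 0.08, 0, -1]
    - [0, 0, 0.083, 0, -1]
    - [0, 0, 0.083, 0, -1]
    - [0, 0, 0.083, 0, 0.3]
    - [0, 0, 0.083, 0, 0.42]
    - [0, 0, 0.083, 0, 0.42]
    - [0, 0, -0.1, 0, 0.42]
    - [0, 0, -0.5, 0, 0.42]
    - [0, 0, -0.95, 0, 0.42]
    - [0, 0, -1, 0, 1]

```text
clock: 37.05
eef_pos: [0.5323, 0.0392, 0.1966]
tool_rot: [0.711, 0.704, 0.004, 0.004]
ft_force: [0.8, -0.6, 0.1]
grip_width: 0.073
```

Emit:
carry_out:
  moves:
    - [-0.3, 0, 0, 0, 1]
    - [-0.65, 0, -0.2, 0, 1]
    - [-1, 0, -0.2, 0, 1]

```text
clock: 37.35
eef_pos: [0.5289, -0.0619, 0.2126]
tool_rot: [0.71, 0.704, 0.001, 0.001]
ft_force: [0.9, -0.6, -0.2]
grip_width: 0.0857
```

Emit:
carry_out:
  moves:
    - [-0.3, 0, 0, -0.09, 1]
    - [-0.65, 0, 0, -0.18, 1]
    - [-1, 0, 0, -0.27, 1]
    - [-1, 0, 0, -0.36, 1]
    - [-1, 0, 0, -0.45, 1]
    - [-1, 0, 0, -0.5, 1]
    - [-1, 0, 0, -0.5, 1]

```text
clock: 38.05
eef_pos: [0.5265, -0.1612, 0.21]
tool_rot: [0.388, 0.922, -0.0, -0.001]
ft_force: [0.2, -0.6, 0.3]
grip_width: 0.0856
```

```bash

python3 - <<'E'
from h import *
plan(.53,-.37,.209,135)
im,m=snap('wrist','w25');cap(im,m)
im,m=snap('scene','s25');im2,m2=snap('side','sd25')
E
```

```text
pos [ 0.5265 -0.1612  0.21  ] yawx 134.40 q6 -1.07 tilt 0.06 shift(0.1m) [-1.516 -1.436  0.01 ] roll -0.007
clock 38.05 F [ 0.2 -0.6  0.3] w 0.0856
[  81    0   65   39 2052] [ 0.5357 -0.3871  0.075 ] w 0.0559 h 0.0292
[475 362  24  25 369] [0.5463 0.1412 0.075 ] w 0.0310 h 0.0432
```

View pics/w25.png

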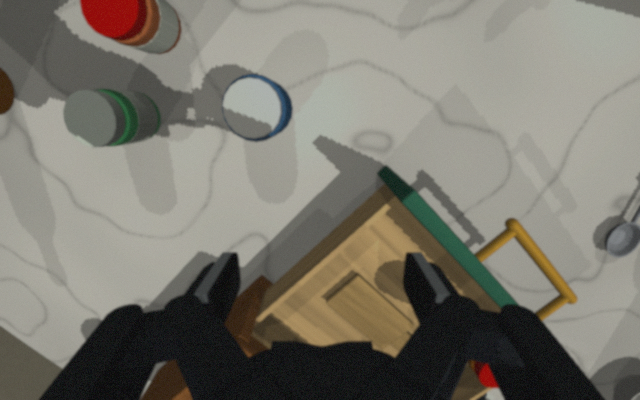

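View pics/sd25.png

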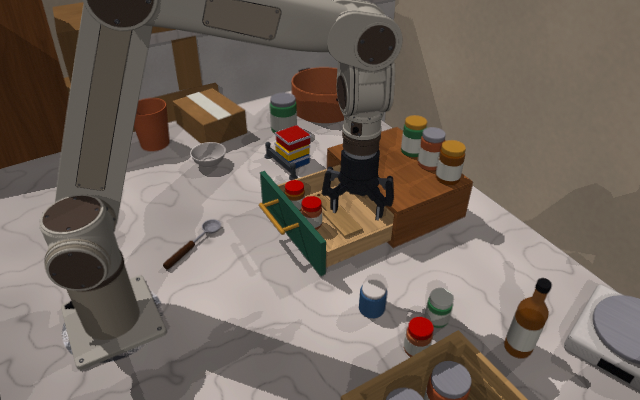

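View pics/s25.png

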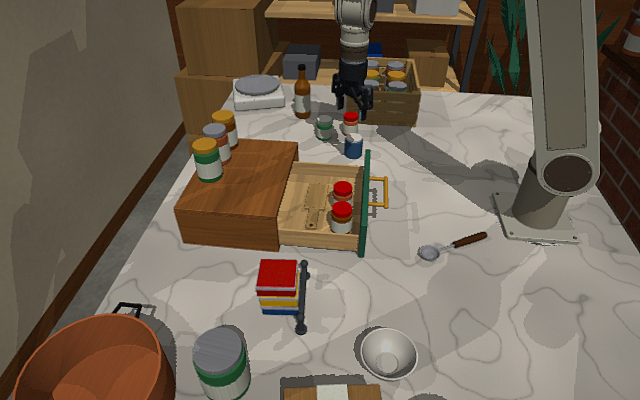

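```bash

python3 - <<'E'
from h import *
im,m=load('s25');im2,m2=load('sd25')
A=[b for b in blobs(im,[172,170,110],[6,255,255],20)[0]];B=[b for b in blobs(im2,[172,170,110],[6,255,255],40)[0]]
for a in A:
    for b in B:
        p,e=tri(m,a[0],m2,b[0])
        if e<.006 and 0.05<p[2]<.13: print(a[0],b[0],a[1],p.round(4),round(e,4))
a=np.hstack([cv2.resize(im[70:170,280:440],(480,300)),cv2.resize(im2[270:400,340:470],(300,300))]); cv2.imwrite('pics/c25.png',a[:,:,::-1])
print('crate corner top (side)',[plane(m2,[(457,334),(345,395)],z).round(3).tolist() for z in (.1,.14)])
print('crate base scene',plane(m,[(418,125),(347,122)],0).round(3))
E
```

```text
[350.8, 115.4] [420.5, 326.4] [344, 111, 14, 10, 104] [ 0.5319 -0.3948  0.0694] 0.0013
[342.7, 187.5] [311.0, 201.8] [334, 181, 18, 15, 203] [0.5331 0.043  0.0909] 0.0002
[341.9, 208.3] [293.9, 185.2] [332, 201, 20, 17, 246] [0.5296 0.127  0.0913] 0.0006
[276.8, 272.8] [292.4, 133.4] [257, 259, 40, 28, 991] [0.6489 0.3535 0.0992] 0.0018
crate corner top (side) [[[0.562, -0.462, 0.1], [0.308, -0.458, 0.1]], [[0.535, -0.481, 0.14], [0.294, -0.478, 0.14]]]
crate base scene [[ 0.282 -0.479  0.   ]
 [ 0.546 -0.471  0.   ]]
```

View pics/c25.png

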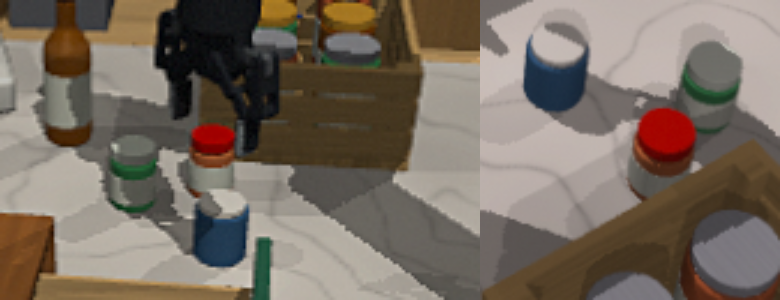

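Emit:
carry_out:
  moves:
    - [-0.3, -0.25, 0, 0, 1]
    - [-0.6, -0.55, 0, 0, 1]
    - [-0.85, -0.8, 0, 0, 1]
    - [-0.85, -0.8, 0, 0, 1]

```text
clock: 38.6
eef_pos: [0.529, -0.2818, 0.2103]
tool_rot: [0.39, 0.921, -0.001, 0.0]
ft_force: [0.3, 0.7, 1.1]
grip_width: 0.0858
```

Emit:
carry_out:
  moves:
    - [-0.3, -0.25, 0, 0, 1]
    - [-0.6, -0.55, 0, 0, 1]
    - [-0.8, -0.75, 0.1, 0, 1]
    - [-0.8, -0.75, 0.4, 0, 1]
    - [-0.8, -0.75, 0.5, 0, 1]
    - [-0.8, -0.75, 0.5, 0, 1]

```text
clock: 39.2
eef_pos: [0.5305, -0.3855, 0.1582]
tool_rot: [0.387, 0.922, 0.001, -0.003]
ft_force: [0.0, -0.2, 0.8]
grip_width: 0.0856
```

```bash

python3 - <<'E'
from h import *
plan(.53,-.395,.06,135)
im,m=snap('wrist','w26');cap(im,m)
E
```

```text
pos [ 0.5305 -0.3855  0.1582] yawx 134.46 q6 -1.40 tilt 0.35 shift(0.1m) [-0.071 -0.07   0.981] roll -0.006
clock 39.20 F [ 0.  -0.2  0.8] w 0.0856
[ 278  171   64   66 3259] [ 0.5277 -0.3989  0.075 ] w 0.0476 h 0.0519
```

View pics/w26.png

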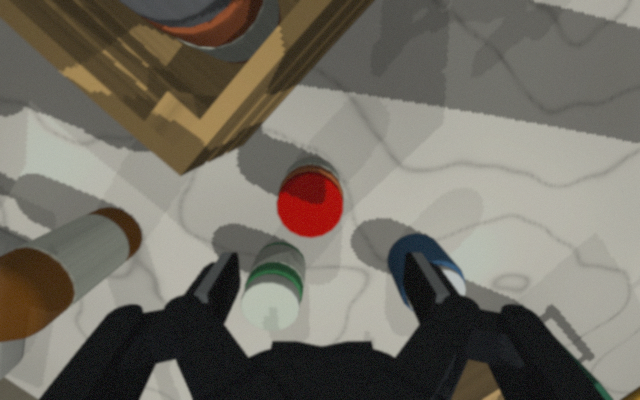

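```bash

python3 - <<'E'
from h import *
im,m=load('scene0')
e,d=ray(m,[(419,66),(347,66),(418,125)])
for di in d: print((e+di*((-.475-e[1])/di[1])).round(3))
im,m=load('w26')
for z in (.08,.1,.12): print(z,plane(m,[(182,174)],z).round(3))
print(m['eye'])
plan(.528,-.3975,.0605,135)
E
```

```text
[ 0.313 -0.475  0.227]
[ 0.555 -0.475  0.214]
[ 0.283 -0.475  0.002]
0.08 [[ 0.574 -0.48   0.08 ]]
0.1 [[ 0.563 -0.476  0.1  ]]
0.12 [[ 0.553 -0.472  0.12 ]]
[ 0.47426068 -0.44077322  0.27628435]
pos [ 0.5314 -0.3859  0.1601] yawx 134.49 q6 -1.40 tilt 0.16 shift(0.1m) [-0.062 -0.105  0.995] roll -0.006
clock 39.25 F [ 0.1 -0.1  0.3] w 0.0853
```

Emit:
carry_out:
  moves:
    - [-0.06, -0.1, -0.1, 0.09, 1]
    - [-0.06, -0.1, -0.1, 0.18, 1]
    - [-0.06, -0.1, -0.1, 0.27, 1]
    - [-0.06, -0.1, -0.1, 0.36, 1]
    - [-0.06, -0.1, -0.1, 0.45, 1]
    - [-0.06, -0.1, -0.1, 0.54, 1]
    - [-0.06, -0.1, -0.1, 0.63, 1]
    - [-0.06, -0.1, -0.1, 0.72, 1]
    - [-0.06, -0.1, -0.1, 0.81, 1]
    - [-0.06, -0.1, -0.1, 0.9, 1]
    - [-0.06, -0.1, -0.1, 1, 1]
    - [-0.06, -0.1, -0.1, 1, 1]

```text
clock: 40.45
eef_pos: [0.5299, -0.398, 0.173]
tool_rot: [0.926, 0.379, 0.001, 0.001]
ft_force: [0.0, -0.5, 0.5]
grip_width: 0.0855
```

Emit:
carry_out:
  moves:
    - [0, 0, 0, 0.09, 1]
    - [0, 0, 0, 0.18, 1]
    - [0, 0, 0, 0.27, 1]
    - [0, 0, 0, 0.36, 1]
    - [0, 0, 0, 0.45, 1]
    - [0, 0, 0, 0.54, 1]
    - [0, 0, 0, 0.63, 1]
    - [0, 0, 0, 0.72, 1]
    - [0, 0, 0, 0.81, 1]
    - [0, 0, 0, 0.9, 1]
    - [0, 0, 0, 0.95, 1]
    - [0, 0, 0, 0.95, 1]

```text
clock: 41.65
eef_pos: [0.5294, -0.3983, 0.1722]
tool_rot: [0.937, -0.349, 0.001, 0.0]
ft_force: [-0.4, -0.1, -0.0]
grip_width: 0.0855
```

```bash

python3 - <<'E'
from h import *
im,m=snap('wrist','w27');cap(im,m)
plan(.528,-.3975,.0605,135)
E
```

```text
[ 291  176   61   60 2823] [ 0.5313 -0.3947  0.075 ] w 0.0487 h 0.0507
pos [ 0.5294 -0.3984  0.172 ] yawx -40.81 q6 1.64 tilt 0.09 shift(0.1m) [-0.018  0.003  1.115] roll 0.047
clock 41.70 F [ 0.8 -0.4 -0.3] w 0.0854
```

View pics/w27.png

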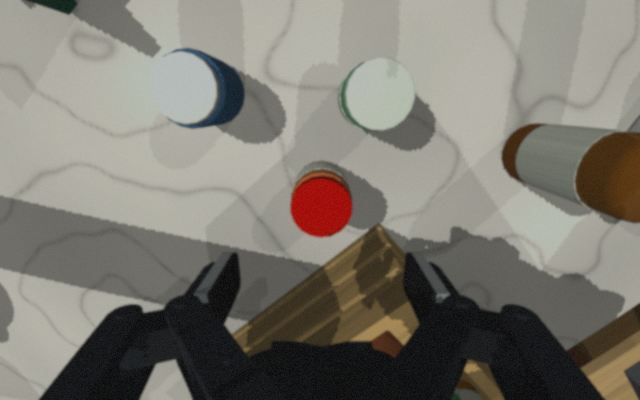

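Emit:
carry_out:
  moves:
    - [-0.01, -0.01, 0.2, 0, 1]
    - [-0.01, -0.01, 0.5, 0, 1]
    - [-0.01, -0.01, 0.8, 0, 1]
    - [-0.01, -0.01, 1.0, 0, 1]
    - [-0.01, -0.01, 1.0, 0, 1]

```text
clock: 42.2
eef_pos: [0.5267, -0.3954, 0.0674]
tool_rot: [0.937, -0.349, -0.003, -0.001]
ft_force: [0.8, 1.0, -1.4]
grip_width: 0.0852
```

Emit:
carry_out:
  moves:
    - [0, 0, 0.11, 0, 1]
    - [0, 0, 0.11, 0, 1]
    - [0, 0, 0.11, 0, 0.5]
    - [0, 0, 0.11, 0, 0]
    - [0, 0, 0.11, 0, -1]
    - [0, 0, 0.11, 0, -1]
    - [0, 0, 0.11, 0, -1]

```text
clock: 42.9
eef_pos: [0.5296, -0.398, 0.0615]
tool_rot: [0.936, -0.351, 0.002, 0.0]
ft_force: [0.1, -0.2, 5.5]
grip_width: 0.0522
```

Emit:
carry_out:
  moves:
    - [0, 0, -0.2, 0, -1]
    - [0, 0, -0.6, 0, -1]
    - [0, 0, -1.0, 0, -1]
    - [0, 0, -1.0, 0, -1]
    - [0, 0, -1.0, 0, -1]

```text
clock: 43.4
eef_pos: [0.5289, -0.3975, 0.1604]
tool_rot: [0.936, -0.351, 0.001, 0.0]
ft_force: [0.9, -0.4, -2.8]
grip_width: 0.052
```

```bash

python3 - <<'E'
from h import *
im,m=snap('wrist','w28');im,m=snap('side','sd28')
plan(.5275,-.045,.2,89.5)
E
```

```text
pos [ 0.5275 -0.3964  0.1575] yawx -41.06 q6 1.64 tilt 0.25 shift(0.1m) [-2.31  -2.65  -0.416] roll 0.549
clock 43.50 F [-0.1  0.1 -2.7] w 0.0521
```

View pics/sd28.png

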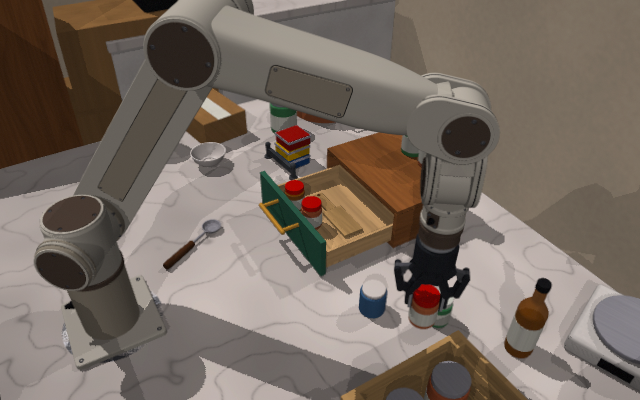

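View pics/w28.png

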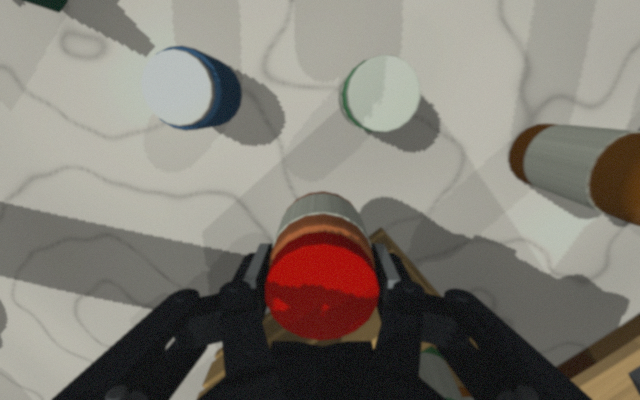

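Emit:
carry_out:
  moves:
    - [0, 0, -0.2, 0, -1]
    - [-0.2, -0.2, -0.42, 0, -1]
    - [-0.4, -0.45, -0.42, 0, -1]
    - [-0.6, -0.7, -0.42, 0, -1]
    - [-0.77, -0.88, -0.42, 0, -1]

```text
clock: 44.0
eef_pos: [0.5272, -0.278, 0.1993]
tool_rot: [0.937, -0.35, -0.002, -0.001]
ft_force: [0.7, -0.1, -3.1]
grip_width: 0.0522
```

Emit:
carry_out:
  moves:
    - [-0.25, -0.3, 0, 0, -1]
    - [-0.5, -0.6, 0, 0, -1]
    - [-0.77, -0.88, 0, 0, -1]

```text
clock: 44.3
eef_pos: [0.5268, -0.1616, 0.1992]
tool_rot: [0.936, -0.351, -0.002, 0.0]
ft_force: [1.8, 0.3, -2.0]
grip_width: 0.0525
```

Emit:
carry_out:
  moves:
    - [-0.25, -0.3, 0, -0.09, -1]
    - [-0.5, -0.6, 0, -0.18, -1]
    - [-0.77, -0.88, 0, -0.27, -1]
    - [-0.77, -0.88, 0, -0.36, -1]
    - [-0.77, -0.88, 0, -0.45, -1]
    - [-0.77, -0.88, 0, -0.54, -1]
    - [-0.77, -0.88, 0, -0.63, -1]
    - [-0.77, -0.88, 0, -0.72, -1]
    - [-0.77, -0.88, 0, -0.81, -1]
    - [-0.77, -0.88, 0, -0.9, -1]
    - [-0.77, -0.88, 0, -1, -1]
    - [-0.77, -0.88, 0, -1, -1]

```text
clock: 45.5
eef_pos: [0.5265, -0.0464, 0.1995]
tool_rot: [0.91, 0.414, -0.002, -0.001]
ft_force: [-0.7, -0.3, -2.8]
grip_width: 0.0521
```

Emit:
carry_out:
  moves:
    - [0, 0, 0, -0.09, -1]
    - [0, 0, 0, -0.18, -1]
    - [0, 0, 0, -0.27, -1]
    - [0, 0, 0, -0.36, -1]
    - [0, 0, 0, -0.45, -1]
    - [0, 0, 0, -0.45, -1]
    - [0, 0, 0, -0.45, -1]

```text
clock: 46.2
eef_pos: [0.5273, -0.0464, 0.2009]
tool_rot: [0.712, 0.702, -0.001, -0.001]
ft_force: [-1.9, -0.2, -1.9]
grip_width: 0.0521
```

```bash

python3 - <<'E'
from h import *
im,m=snap('wrist','w29')
plan(.5275,-.045,.082,89.5)
E
```

```text
pos [ 0.5274 -0.0464  0.2011] yawx 89.23 q6 -0.07 tilt 0.09 shift(0.1m) [0.014 0.002 1.191] roll -0.003
clock 46.25 F [-0.8 -0.2 -2.5] w 0.0519
```

View pics/w29.png

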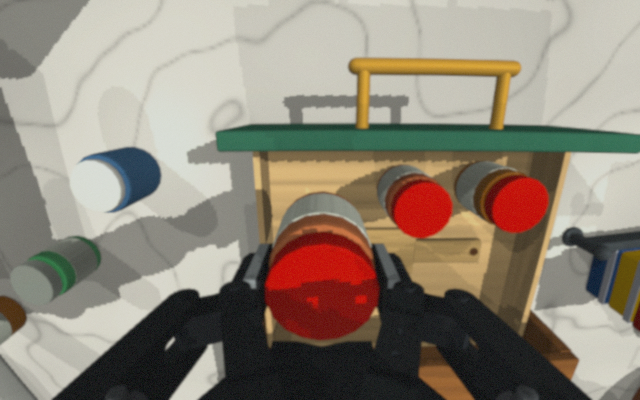

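Emit:
carry_out:
  moves:
    - [0.01, 0, 0.2, 0, -1]
    - [0.01, 0, 0.4, 0, -1]
    - [0.01, 0, 0.6, 0, -1]
    - [0.01, 0, 0.8, 0, -1]
    - [0.01, 0, 0.9, 0, -1]
    - [0.01, 0, 1.0, 0, -1]
    - [0.01, 0, 1.0, 0, -1]
    - [0.01, 0, 1.0, 0, -1]

```text
clock: 47.05
eef_pos: [0.5283, -0.0455, 0.1023]
tool_rot: [0.711, 0.703, 0.0, 0.0]
ft_force: [0.6, 0.5, -3.4]
grip_width: 0.0521
```

```bash

python3 - <<'E'
from h import *
plan(.5275,-.045,.0817,89.5)
E
```

```text
pos [ 0.5283 -0.0455  0.1023] yawx 89.41 q6 -0.08 tilt 0.04 shift(0.1m) [ 0.005 -0.009  0.206] roll -0.001
clock 47.05 F [ 0.6  0.5 -3.4] w 0.0521
```

Emit:
carry_out:
  moves:
    - [0, 0, 0.08, 0, -1]
    - [0, 0, 0.15, 0, -1]
    - [0, 0, 0.19, 0, -1]
    - [0, 0, 0.205, 0, -1]
    - [0, 0, 0.21, 0, -1]
    - [0, 0, 0.21, 0, -1]
    - [0, 0, 0.21, 0, 0.3]
    - [0, 0, 0.21, 0, 0.42]
    - [0, 0, 0.21, 0, 0.42]
    - [0, 0, 0, 0, 0.42]
    - [0, 0, -0.4, 0, 0.42]
    - [0, 0, -0.8, 0, 0.42]
    - [0, 0, -0.9, 0, 0.42]
    - [0, 0, -0.9, 0, 0]

```text
clock: 48.45
eef_pos: [0.5294, -0.0456, 0.1939]
tool_rot: [0.711, 0.704, 0.002, 0.002]
ft_force: [-0.6, -0.6, -0.4]
grip_width: 0.0478
```

Emit:
carry_out:
  moves:
    - [0.3, -0.4, 0, 0.09, 0]
    - [0.6, -0.8, 0, 0.18, 0]
    - [0.9, -1, 0, 0.27, 0]
    - [0.9, -1, 0, 0.36, 0]
    - [0.9, -1, 0, 0.45, 0]
    - [0.9, -1, 0, 0.54, 0]
    - [0.9, -1, 0, 0.63, 0]
    - [0.9, -1, 0, 0.72, 0]
    - [0.9, -1, 0, 0.81, 0]
    - [0.9, -1, 0, 0.9, 0]
    - [0.9, -1, 0, 1, 0]
    - [0.9, -1, 0, 1, 0]

```text
clock: 49.65
eef_pos: [0.4275, 0.0453, 0.1898]
tool_rot: [1.0, -0.005, -0.002, 0.0]
ft_force: [-0.4, 0.2, 0.0]
grip_width: 0.0429
```

```bash

python3 - <<'E'
from h import *
im,m=snap('wrist','w30');im,m=snap('scene','s30');im2,m2=snap('side','sd30')
plan(.417,.048,.097,-.5)
a=np.hstack([cv2.resize(im[130:260,250:410],(480,390)),cv2.resize(im2[150:280,240:370],(310,390))]); cv2.imwrite('pics/c30.png',a[:,:,::-1])
A=[b for b in blobs(im,[172,170,110],[6,255,255],20)[0]];B=[b for b in blobs(im2,[172,170,110],[6,255,255],40)[0]]
for a in A:
    for b in B:
        p,e=tri(m,a[0],m2,b[0])
        if e<.006 and 0.05<p[2]<.13: print(a[0],b[0],p.round(4),round(e,4))
E
```

```text
pos [0.4281 0.0454 0.1907] yawx -0.42 q6 1.68 tilt 0.12 shift(0.1m) [-0.109 -0.025  0.938] roll 0.001
clock 49.80 F [-0.1 -1.1 -0.6] w 0.0427
[344.4, 170.3] [329.1, 218.3] [ 0.5355 -0.0362  0.091 ] 0.0048
[342.4, 187.5] [311.4, 201.7] [0.534  0.0429 0.0908] 0.0001
[341.5, 208.4] [294.3, 185.1] [0.5307 0.1271 0.0911] 0.0003
[276.9, 273.0] [294.5, 133.3] [0.6519 0.3514 0.0981] 0.0044
```

View pics/c30.png

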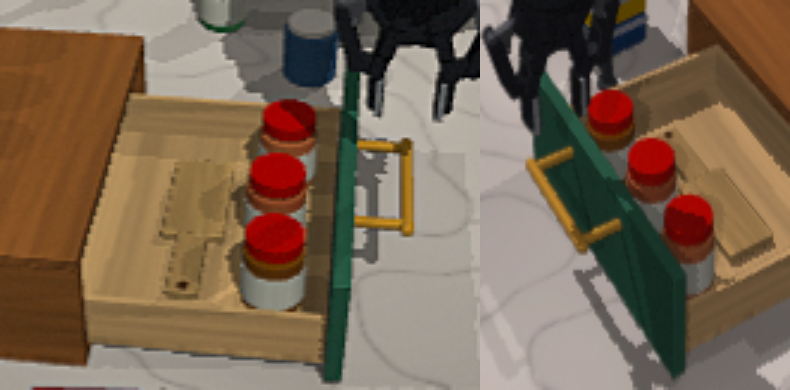

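View pics/w30.png

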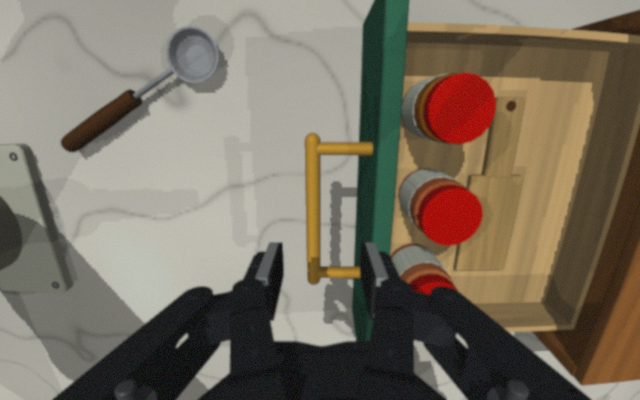

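Emit:
carry_out:
  moves:
    - [-0.105, -0.02, 0.0, 0, -0.05]
    - [-0.105, -0.02, 0.2, 0, -0.05]
    - [-0.105, -0.02, 0.5, 0, -0.05]
    - [-0.105, -0.02, 0.8, 0, -0.05]
    - [-0.105, -0.02, 0.93, 0, -0.05]
    - [-0.105, -0.02, 0.93, 0, -0.05]
    - [-0.105, -0.02, 0.93, 0, -0.5]
    - [-0.105, -0.02, 0.93, 0, -1]
    - [-0.105, -0.02, 0.93, 0, -1]
    - [-0.105, -0.02, 0.93, 0, -1]

```text
clock: 50.8
eef_pos: [0.4193, 0.0477, 0.1001]
tool_rot: [1.0, -0.005, 0.001, -0.0]
ft_force: [-1.0, 0.3, 6.4]
grip_width: 0.0093
```

Emit:
carry_out:
  moves:
    - [0.02, 0, 0, 0, -1]
    - [0.05, 0, 0, 0, -1]
    - [0.1, 0, 0, 0, -1]
    - [0.15, 0, 0, 0, -1]
    - [0.21, 0, 0, 0, -1]
    - [0.27, 0, 0, 0, -1]
    - [0.33, 0, 0, 0, -1]
    - [0.39, 0, 0, 0, -1]
    - [0.45, 0, 0, 0, -1]
    - [0.51, 0, 0, 0, -1]
    - [0.57, 0, 0, 0, -1]
    - [0.63, 0, 0, 0, -1]
    - [0.69, 0, 0, 0, -1]
    - [0.75, 0, 0, 0, -1]
    - [0.81, 0, 0, 0, -1]
    - [0.87, 0, 0, 0, -1]
    - [0.93, 0, 0, 0, -1]
    - [0.97, 0, 0, 0, -1]
    - [0.97, 0, 0, 0, -1]

```text
clock: 52.7
eef_pos: [0.517, 0.0467, 0.1001]
tool_rot: [1.0, -0.005, 0.002, -0.0]
ft_force: [0.9, -0.2, 4.7]
grip_width: 0.0097
```

```bash

python3 - <<'E'
from h import *
plan(.6145,.046,.097,-.5)
im,m=snap('scene','s31');im2,m2=snap('side','sd31')
a=np.hstack([cv2.resize(im[120:270,180:380],(480,360)),cv2.resize(im2[120:280,240:400],(310,360))]); cv2.imwrite('pics/c31.png',a[:,:,::-1])
E
```

```text
pos [0.517  0.0467 0.1001] yawx -0.57 q6 1.67 tilt 0.20 shift(0.1m) [ 0.975 -0.003  0.035] roll -0.001
clock 52.70 F [ 0.9 -0.2  4.7] w 0.0097
```

View pics/c31.png

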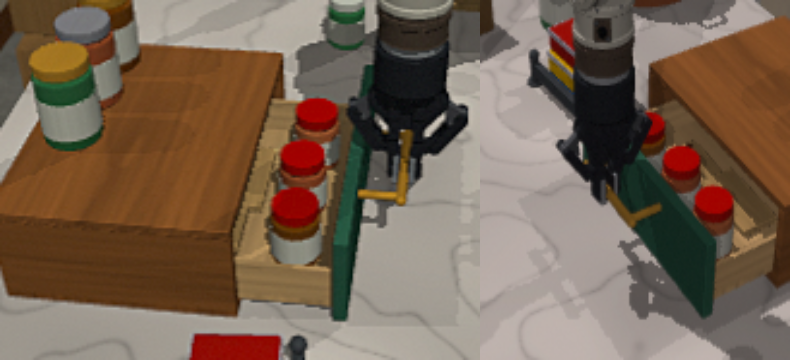

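Emit:
carry_out:
  moves:
    - [0.02, 0, 0, 0, -1]
    - [0.06, 0, 0, 0, -1]
    - [0.12, 0, 0, 0, -1]
    - [0.18, 0, 0, 0, -1]
    - [0.24, 0, 0, 0, -1]
    - [0.3, 0, 0, 0, -1]
    - [0.36, 0, 0, 0, -1]
    - [0.42, 0, 0, 0, -1]
    - [0.48, 0, 0, 0, -1]
    - [0.54, 0, 0, 0, -1]
    - [0.6, 0, 0, 0, -1]
    - [0.66, 0, 0, 0, -1]
    - [0.72, 0, 0, 0, -1]
    - [0.78, 0, 0, 0, -1]
    - [0.84, 0, 0, 0, -1]
    - [0.9, 0, 0, 0, -1]
    - [0.94, 0, 0, 0, -1]
    - [0.96, 0, 0, 0, -1]
    - [0.97, 0, 0, 0, -1]
    - [0.97, 0, 0, 0, -1]

```text
clock: 54.8
eef_pos: [0.6129, 0.0456, 0.1001]
tool_rot: [1.0, -0.005, 0.001, 0.0]
ft_force: [-0.6, 0.3, 6.8]
grip_width: 0.01
```

Emit:
carry_out:
  moves:
    - [0.01, 0, 0, 0, -1]
    - [0.02, 0, 0, 0, -1]
    - [0.03, 0, 0, 0, -1]
    - [0.03, 0, 0, 0, -1]

```text
clock: 55.2
eef_pos: [0.6156, 0.0456, 0.1001]
tool_rot: [1.0, -0.005, 0.001, 0.0]
ft_force: [-1.2, 0.3, 6.7]
grip_width: 0.0098
```

```bash

python3 - <<'E'
from h import *
plan(.6145,.046,.097,-.5)
E
```

```text
pos [0.6156 0.0456 0.1001] yawx -0.57 q6 1.65 tilt 0.09 shift(0.1m) [-0.011 -0.004  0.031] roll -0.001
clock 55.20 F [-1.2  0.3  6.7] w 0.0098
```

Emit:
carry_out:
  moves:
    - [0.01, 0, 0, 0, -1]
    - [0.02, 0, 0, 0, -1]
    - [0.02, 0, 0, 0, -1]

```text
clock: 55.5
eef_pos: [0.6158, 0.0455, 0.1001]
tool_rot: [1.0, -0.005, -0.001, 0.0]
ft_force: [-6.5, -0.0, 10.6]
grip_width: 0.0096
```

Emit:
carry_out:
  moves:
    - [0.01, 0, 0, 0, -1]
    - [0.02, 0, 0, 0, -1]
    - [0.02, 0, 0, 0, -1]

```text
clock: 55.8
eef_pos: [0.6158, 0.0456, 0.1001]
tool_rot: [1.0, -0.005, -0.003, 0.0]
ft_force: [-10.3, -0.5, 13.6]
grip_width: 0.0101
```

```bash

python3 - <<'E'
from h import *
plan(.6145,.046,.097,-.5)
im,m=snap('scene','s32');im2,m2=snap('side','sd32')
a=np.hstack([cv2.resize(im[120:270,180:380],(480,360)),cv2.resize(im2[120:280,300:460],(310,360))]); cv2.imwrite('pics/c32.png',a[:,:,::-1])
E
```

```text
pos [0.6158 0.0456 0.1001] yawx -0.55 q6 1.65 tilt 0.36 shift(0.1m) [-0.013 -0.004  0.031] roll -0.001
clock 55.80 F [-10.3  -0.5  13.6] w 0.0101
```

View pics/c32.png

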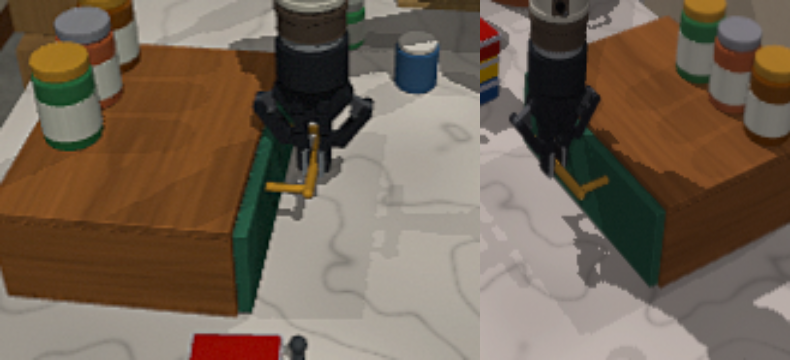

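Emit:
carry_out:
  moves:
    - [-0.02, 0, 0, 0, -0.5]
    - [-0.04, 0, 0, 0, -0.05]
    - [-0.04, 0, 0, 0, -0.05]
    - [-0.04, 0, 0, 0, -0.05]
    - [-0.04, 0, -0.2, 0, -0.05]
    - [-0.04, 0, -0.6, 0, -0.05]
    - [-0.04, 0, -1, 0, -0.05]
    - [-0.04, 0, -1, 0, -0.05]

```text
clock: 56.7
eef_pos: [0.6191, 0.0459, 0.2056]
tool_rot: [1.0, -0.005, 0.006, -0.0]
ft_force: [1.4, -0.0, 0.5]
grip_width: 0.0409
```

Emit:
carry_out:
  moves:
    - [-0.5, 0, 0, 0, 0]
    - [-1, 0, 0, 0, 0]
    - [-1, 0, 0, 0, 0]

```text
clock: 57.0
eef_pos: [0.5046, 0.0461, 0.1945]
tool_rot: [1.0, -0.005, -0.008, 0.001]
ft_force: [0.5, 0.1, 0.6]
grip_width: 0.0431
```

Emit:
carry_out:
  moves:
    - [-0.5, 0, 0, 0, 0]
    - [-1, 0, 0, 0, 0]
    - [-1, 0, 0, 0, 0]
    - [-1, 0, 0, 0, 0]

```text
clock: 57.4
eef_pos: [0.4145, 0.0476, 0.1986]
tool_rot: [1.0, -0.005, 0.0, 0.0]
ft_force: [1.0, -0.2, 0.0]
grip_width: 0.0425
```

```bash

python3 - <<'E'
from h import *
plan(.6145,.046,.097,-.5)
im,m=snap('scene','s33');im2,m2=snap('side','sd33');snap('wrist','w33')
a=np.hstack([cv2.resize(im[110:350,180:420],(400,400)),cv2.resize(im2[110:350,240:480],(400,400))]); cv2.imwrite('pics/c33.png',a[:,:,::-1])
E
```

```text
pos [0.4145 0.0476 0.1986] yawx -0.54 q6 1.69 tilt 0.01 shift(0.1m) [ 2.    -0.003  1.016] roll -0.000
clock 57.40 F [ 1.  -0.2  0. ] w 0.0425
```

View pics/c33.png

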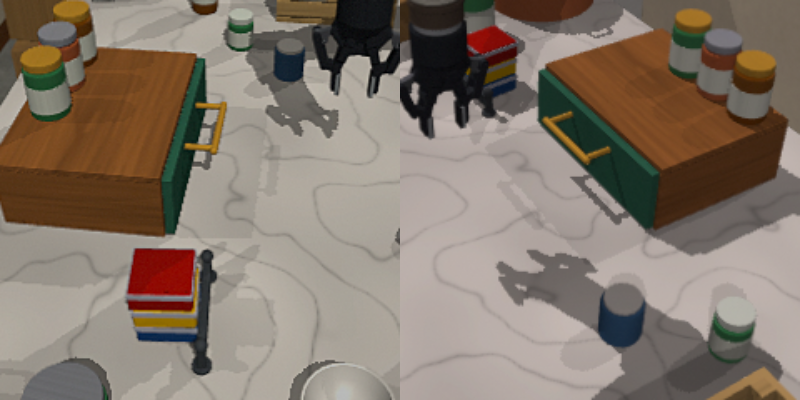

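View pics/w33.png

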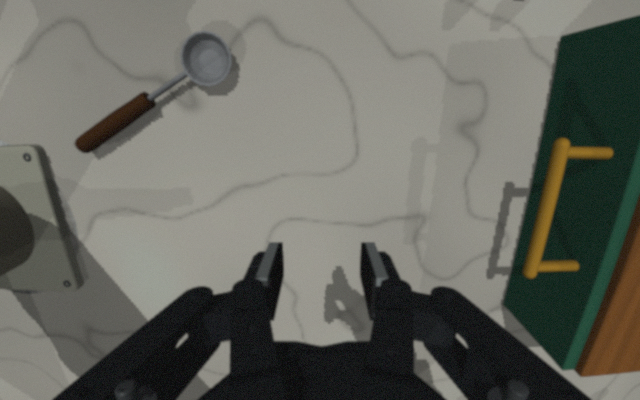

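View pics/sd33.png

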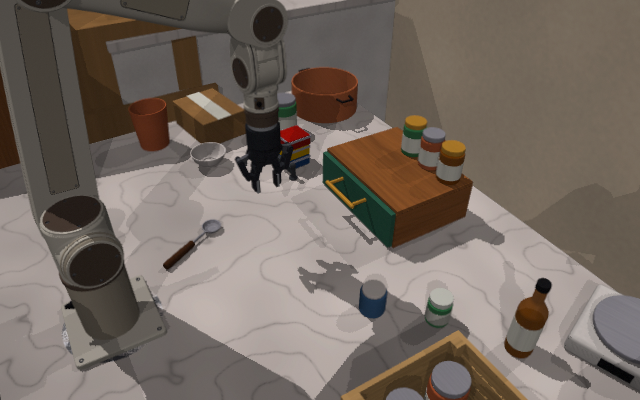

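```bash

python3 - <<'E'
from h import *
for n in ('scene0','s33','side0','sd33'):
    im,m=load(n)
    for lo,hi in (([70,100,20],[95,255,120]),([15,120,120],[28,255,255])):
        for b in blobs(im,lo,hi,60)[0]:
            if 280<b[0][0]<365 and 180<b[0][1]<210: print(n,b)
o=order.job_done(); print(o)
E
```

```text
scene0 ([291.1, 199.1], [279, 145, 26, 105, 1110])
scene0 ([307.8, 186.5], [292, 171, 25, 31, 210])
s33 ([289.6, 198.9], [277, 145, 27, 105, 1176])
s33 ([306.9, 186.0], [291, 171, 25, 31, 207])
side0 ([360.8, 200.9], [322, 152, 72, 95, 2223])
side0 ([340.2, 193.1], [325, 177, 40, 30, 174])
sd33 ([361.6, 200.2], [323, 152, 72, 95, 2248])
sd33 ([341.5, 192.6], [326, 177, 40, 30, 174])
the job is handed in; nothing more can be done
None
```

The job is done and handed in at about 57 s on the robot's clock. There were three red-capped jars; the fourth was absent.

- **Paddle:** I drew it about 150 mm straight out under the rail and left the tins untouched. Then I laid it flat in the drawer. The three tins still stand stacked behind the rail; the upper ones lean a few millimetres back.
- **Jars:** All three stand upright in a row in the drawer, in front of the paddle. One of them was knocked a few centimetres towards the crate during the run. I measured its position again before picking it up.
- **Drawer:** I pushed it until it stopped moving at x = 0.616 with the force rising to about 10 N. Its front and handle appear within about 1.5 pixels of their starting position, slightly farther in.
- **Other things:** In the last pictures the sealed jar, sugar pot, bowl and the jars on the cabinet look as they did at the start.

**Disagreements:** The jar positions from the fixed cameras and the wrist camera differed by 3 to 5 mm, so I used values in between. The gripper reads about 2 mm narrower than the sizes given. I had no view inside the drawer once it was shut. The last picture of its contents was at half shut, with all three jars upright.

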